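# Clear the squaring fixture and hold a cutting die in its corner

## Robot

A 6-joint arm with a two-finger parallel gripper is mounted at the origin on the work surface. World frame = base frame: x ahead of the robot, y to its left, z up, the work surface at z = 0. Lengths are in m, angles in rad, forces in N, time in s.
With the tool pointing down it reaches from about 0.35 to 0.95 m from the base axis. Payload 17.4 kg.
Tool frame: the origin (TCP) lies where the fingers leave the gripper's body, on its centre line; the fingertips stand 84 mm ahead of it and the grasp point (between the pads) lies 65 mm ahead of it; x points along the fingers, z is the direction in which the jaws open and shut, and the axes are right-handed (so a half turn about x gives the same grasp; the last joint's range is limited). The gripper opens to 93 mm and grips with 3 to 60 N. Pads are 15 mm wide; open, the fingers measure 128 mm over their backs; the gripper's body (75 mm by 188 mm) begins 65 mm behind the grasp point.
Start: joints at [-1.197, 0.116, 1.442, -0, 1.584, -0.038], TCP at [0.27, -0.619, 0.303] pointing down, gripper open.
Joint ranges: [-2.83, 2.83], [-0.83, 2.19], [0.07, 2.5], [-1.14, 4.28], [0.01, 3], [-2.97, 2.97]. Speed limits (rad/s): [1.89, 1.89, 2.22, 3.14, 3.14, 3.14].

## Interface

Orientations are given as [roll, pitch, yaw] about the fixed x, y, z axes, in that order (R = Rz(yaw) Ry(pitch) Rx(roll)).
In Python, from station import ctrl, capture, camera_info, workorder gives the robot as it stands.
- The arm moves only by the shell command python3 -m jog 'ROWS'. ROWS is JSON, a list of rows, each an object with "hand": the closure in counts, from 0 (fully open) to 255 (shut); "xyz": the shift along the tool's x, y, z in m, a list of three; "yaw": the turn about the tool's x in rad. In form: [{"hand": hand, "xyz": [tx, ty, tz], "yaw": yaw}, ...]. A call has 1 to 12 rows; each row shifts and turns the pose as measured when the row begins, along the tool's axes as they then stand; what a row does not reach is not made up. A row lasts 1/8 s, in which the tool goes at most 62.5 mm and 10.7 degrees, less where a joint would pass 70% of its speed; a pose out of reach is approached as far as the arm can. A call with a gripper value outside its range is refused whole. The fingers move at their own pace and stop on an object; the grip force is fixed at half the most. Time passes only in rows, so rows that do not move let the fingers close. It gives the time, the measured TCP pose, the force and the opening at its end, in the units of the state.
- ctrl.read_state(): the state, without advancing time (a new reading comes with each control period).
- capture(name): name is "side" or "top"; returns (picture, depth): 400x640x3 uint8, red, green, blue; 400x640 float32, m along the optical axis (not along the pixel's ray), 0 where there is no reading.
- camera_info(name): a dict with "mtx" (3x3 intrinsics, pixels), "T" (4x4, takes a point from camera to world coordinates). Camera axes: x right, y up, looking along -z (the intrinsics and any distortion apply to the point x, -y, -z); pixel columns grow to the right and rows downward; lengths in m; the calibration is good to about 2 mm. A picture is of the moment at which its call begins. camera_info takes no time and is no camera call.
- workorder.close_job(): hands the job in, once; it reports no verdict.
The state is a dict: "clock": time; "q": joint angles; "joint_vel": joint speeds; "effort": joint torques, N m; "eef_pos": TCP position; "ee_rot": TCP orientation; "wrist_force": force on the tool from outside, world axes, zero at the start; "wrist_torque": the same for the moment, N m; "grip_width": opening from 0.0 (shut) to 1.0 (fully open).
Only numpy, scipy, OpenCV 4.12 (cv2) and the standard library are available. Lean on these libraries where they do the work, as an engineer would, in place of code of your own. Each camera call takes 0.05 s, during which the arm holds its last target.

## Task

Pick up the scraper block and with it sweep the four loose steel offcuts off the bed of the squaring fixture, without touching them with the fingers, then put the scraper back on the bench, clear of the fixture. Then take the small cutting die by its wooden grip, lay it flat on the bed and press it squarely into the corner, its long side firmly against the far stop and its short side firmly against the side stop at once. Finish still gripping the die and pressing it against both stops; do not let go, and leave the mallet, the straightedge and the tin where they are.

Things in the scene. Friction and masses are not known exactly. Their poses are not given: they have to be found in the camera images.
- fixture: squaring fixture, fixed: dark grey bed 180 x 180 mm, its top 18 mm above the bench, with two low steel stops on it at right angles. Origin: centre of its underside on the bench; x points away from the robot to the far stop (turned at most 0.25 rad), y left to the side stop, z up. Stop tops z = 32 mm; inner faces at x = +70 mm and y = +70 mm. The edges x = -90 mm (near the robot) and y = -90 mm are open.
- stop_far: far stop: steel bar 20 x 180 x 14 mm fixed on the bed along its edge farthest from the robot; origin at the centre of its underside; axes as the fixture's; its inner face is 10 mm to the -x side of the origin. To count as pressed, the contact force of the die on it must be over 3 N; 8 to 15 N is a good push.
- stop_side: side stop: steel bar 160 x 20 x 14 mm fixed on the bed along its left edge; origin at the centre of its underside; axes as the fixture's; its inner face is 10 mm to the -y side of the origin. To count as pressed, the contact force of the die on it must be over 3 N; 8 to 15 N is a good push. Rubbing on the bed or on the other stop can feel like this stop.
- scraper_mid (a point): scraper block: dark wood 24 (x) x 120 (y) x 47 mm on a steel foot 28 x 120 x 8 mm, 55 mm high in all, 0.32 kg, standing on the bench at the left or right of the fixture. The point is its centre, 27.5 mm above its underside; y runs along its length. Grip it across its 24 mm width from above, in its upper half so that the fingers clear the stops.
- scraper: the same scraper block; origin at the centre of its underside
- die_grip (a point): upright wooden grip block 26 (x) x 60 (y) x 40 mm on the middle of the small cutting die. The point is the grip block's centre, 38 mm above the die's underside, 20 mm below the grip's top, over the board's centre; x across its 26 mm width, y along its length, z up. With the die fully in the corner this point is at x = +25, y = +10, z = +56 mm in the fixture's frame.
- die: small cutting die, loose, flat on the bench on the other side of the fixture from the scraper: plywood board 90 (x) x 120 (y) x 18 mm with steel rules standing 6 mm proud of its top and the grip block (point die_grip); 0.18 to 0.37 kg. Origin at the centre of the board's underside, axes as die_grip. Either way round will do.
- chip0_mid (a point): steel offcut, 6 mm thick, loose on the bed at the start; the point is its centre, 3 mm above its underside. It lies flat, at any angle, somewhere in the middle of the bed (fixture x -50 to +15 mm, y -35 to +35 mm). Shape: small bar end 20 x 12 mm
- chip1_mid (a point): steel offcut, 6 mm thick, loose on the bed at the start; the point is its centre, 3 mm above its underside. It lies flat, at any angle, somewhere in the middle of the bed (fixture x -50 to +15 mm, y -35 to +35 mm). Shape: L-shaped end 18 x 18 mm with 7 mm wide legs (point at the middle of the 18 x 18 outline)
- chip2_mid (a point): steel offcut, 6 mm thick, loose on the bed at the start; the point is its centre, 3 mm above its underside. It lies flat, at any angle, somewhere in the middle of the bed (fixture x -50 to +15 mm, y -35 to +35 mm). Shape: round slug 16 mm across
- chip3_mid (a point): steel offcut, 6 mm thick, loose on the bed at the start; the point is its centre, 3 mm above its underside. It lies flat, at any angle, somewhere in the middle of the bed (fixture x -50 to +15 mm, y -35 to +35 mm). Shape: square bit 15 x 15 mm
- mallet: bystander: wooden mallet standing on its head, 72 mm across and 100 mm high, behind the fixture at the left, with its handle to the left or rear; origin under the head
- straightedge: bystander: flat steel straightedge 30 x 300 x 5 mm lying behind the fixture; origin at the centre of its underside
- tin: bystander: closed metal tin, 66 mm across, 75 mm high, behind the fixture at the right; origin at the centre of its underside
Mind the look-alikes: they are no part of the job. Of the things like the scraper, leave any that is green; of the rest the larger one is meant.

How it is judged:
On the way, in this order (a step that is already met when the one before it is completed fails the run):
1. all four offcuts are swept off the bed, with the scraper in the fingers (height (world z) of each of chip0_mid, chip1_mid, chip2_mid, chip3_mid below 0.015 m and contact force between the fingers and scraper above 1 N), for 0.1 s.
2. the scraper is back on the bench, let go and clear of the fixture (height (world z) of scraper_mid below 0.036 m and contact force between the fingers and scraper below 0.2 N and contact force between scraper and fixture below 0.2 N and linear speed of scraper below 0.02 m/s), for 0.2 s.
At the end, for the whole second after the job is handed in: Die flat on the bed (3 mm, 2 degrees), square (2 degrees) in the corner, gaps to both stops under 2.5 mm, at rest, gripped by the fingers and pressing each stop with over 3 N; all four offcuts off the bed; scraper let go on the bench, not touching the fixture (all of step 2 and x of die_grip in the frame of fixture above 0.0225 m and y of die_grip in the frame of fixture above 0.0075 m and z of die_grip in the frame of fixture between 0.053 and 0.0595 m and angle between die_grip's own z axis and vertical below 0.035 rad and angle between the x axis of die_grip and the x axis of fixture, either way round below 0.035 rad and contact force between die and stop_far above 3 N and contact force between die and stop_side above 3 N and contact force between the fingers and die above 3 N and linear speed of die below 0.01 m/s and height (world z) of each of chip0_mid, chip1_mid, chip2_mid, chip3_mid below 0.015 m); the arm keeps its last pose, push and grip.
It fails at once if an offcut is touched with the fingers (contact force between the fingers and chip0 above 0.5 N or contact force between the fingers and chip1 above 0.5 N or contact force between the fingers and chip2 above 0.5 N or contact force between the fingers and chip3 above 0.5 N).
It fails at once if the mallet, the straightedge or the tin is moved by more than 30 mm (distance of any of mallet, straightedge, tin from where it was at the start of the episode above 0.03 m).
It also fails if it takes over 72 s, if anything falls off the work surface, if the arm or the gripper's body presses on something with over 40 N, if the wrist force passes 120 N, or if a joint passes its speed limit or range.

## Working session

There is one attempt and no reset: what is moved stays moved. The work goes in short steps, Python scripts to look and compute and a shell command to move; the robot and the scene stay as the last step left them, time stands still between calls to the robot, and variables do not carry over. Pictures are saved under pics/ and viewed, and the job is handed in when it is done.

```bash
ls; mkdir -p pics
cat > h.py <<'E'
import numpy as np, cv2
from station import ctrl, capture, camera_info
def snap(n,f):
    im,d=capture(n); cv2.imwrite(f'pics/{f}.png',im[:,:,::-1]); np.savez(f'pics/{f}.npz',im=im,d=d); return im,d
def ray(n,u,v):
    c=camera_info(n);K=np.array(c['mtx']);T=np.array(c['T'])
    p=np.linalg.inv(K)@np.array([u,v,1.]); d=T[:3,:3]@np.array([p[0],-p[1],-p[2]]); return T[:3,3],d
def onz(n,u,v,z):
    o,d=ray(n,u,v); return o+d*(z-o[2])/d[2]
def cloud(n,d):
    c=camera_info(n);K=np.array(c['mtx']);T=np.array(c['T'])
    v,u=np.mgrid[:d.shape[0],:d.shape[1]]
    x=(u-K[0,2])/K[0,0]*d; y=(v-K[1,2])/K[1,1]*d
    return np.stack([x,-y,-d],-1)@T[:3,:3].T+T[:3,3]
E
python3 - <<'E'
from h import *
for n in('side','top'):
    snap(n,n+'0'); c=camera_info(n); print(n,c)
print(ctrl.read_state())
E
```

```text
pics
side {'mtx': array([[413.03894672,   0.        , 315.60311855],
       [  0.        , 413.03894672, 194.92902069],
       [  0.        ,   0.        ,   1.        ]]), 'T': array([[-0.79685399,  0.42165267, -0.43270399,  0.14883936],
       [-0.60410689, -0.54555748,  0.58088028,  0.65492063],
       [ 0.00886482,  0.72427623,  0.68945294,  0.76333123],
       [ 0.        ,  0.        ,  0.        ,  1.        ]])}
top {'mtx': array([[431.87673768,   0.        , 306.4811469 ],
       [  0.        , 431.87673768, 199.76861277],
       [  0.        ,   0.        ,   1.        ]]), 'T': array([[ 0.02866696,  0.99096186, -0.13104501,  0.42538346],
       [-0.99934987,  0.03128032,  0.01792726,  0.06523036],
       [ 0.02186436,  0.13044589,  0.99121432,  1.24363338],
       [ 0.        ,  0.        ,  0.        ,  1.        ]])}
{'clock': 0.1, 'q': array([-1.19682347e+00,  1.16454921e-01,  1.44218363e+00, -1.43105064e-05,
        1.58399840e+00, -3.78501992e-02]), 'joint_vel': array([-1.70993657e-05, -1.33504603e-03, -2.77541331e-03,  2.51718414e-03,
        9.07388443e-04, -4.09321552e-04]), 'effort': array([ 4.32881949e-03, -7.22892022e+01, -6.23867154e+01,  7.82894623e-02,
        2.28418125e-02, -4.50656762e-05]), 'eef_pos': array([ 0.2701148 , -0.61850053,  0.30207677]), 'ee_rot': array([3.11744405, 1.56975193, 1.95847059]), 'wrist_force': array([-0.39252019,  0.23330165, -0.29439889]), 'wrist_torque': array([ 0.03691561,  0.00987739, -0.00090987]), 'grip_width': 0.9996452148225331}
```

View pics/top0.png

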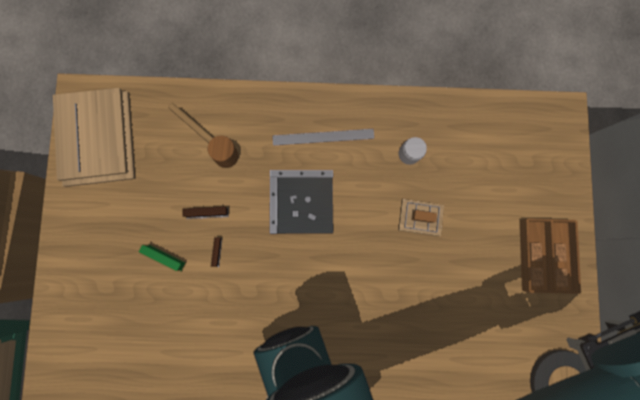

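View pics/side0.png

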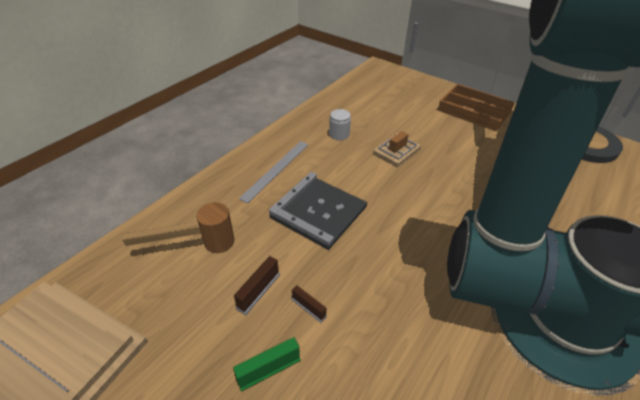

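Top view: fixture at (303,202), die at (422,217). Scraper-like things: the long dark one at (205,211), the short dark one at (217,251), and the green one at (162,256). The long dark one fits: it isn't green and is the larger of the other two. I'll confirm that in a crop and measure.

Run:
```python
from h import *
D=np.load('pics/top0.npz');im,d=D['im'],D['d']
cv2.imwrite('pics/crop1.png',cv2.resize(im[160:280,130:340,::-1],None,fx=3.8,fy=3.8,interpolation=cv2.INTER_CUBIC))
P=cloud('top',d)
def pts(u0,u1,v0,v1,zlo,zhi):
    p=P[v0:v1,u0:u1].reshape(-1,3); return p[(p[:,2]>zlo)&(p[:,2]<zhi)]
def rect(p,name):
    r=cv2.minAreaRect((p[:,:2]*1000).astype(np.float32)); print(name,len(p),r,'zmed',np.median(p[:,2]),p[:,2].max()); return r
print('bench z',np.median(pts(340,390,180,240,-.05,.05)[:,2]))
rect(pts(175,240,195,225,.04,.08),'scraper top')
rect(pts(205,230,232,270,.02,.08),'small')
rect(pts(130,190,235,275,.03,.08),'green')
rect(pts(395,450,190,245,.045,.09),'grip')
rect(pts(395,450,190,245,.008,.032),'board')
rect(pts(262,340,162,242,.008,.05),'fixture')
rect(pts(262,340,162,242,.026,.05),'stops')
# bed colour
hsv=cv2.cvtColor(im,cv2.COLOR_RGB2HSV)
sub=im[160:245,255:345].astype(int)
m=((sub.sum(2)<240)&(sub.max(2)-sub.min(2)<25)).astype(np.uint8)
cs,_=cv2.findContours(m,cv2.RETR_EXTERNAL,cv2.CHAIN_APPROX_NONE); c=max(cs,key=cv2.contourArea)
box=cv2.boxPoints(cv2.minAreaRect(c))+[255,160]
print('bed box',box.tolist(),[onz('top',*b,.018)[:2].round(4).tolist() for b in box])
bx=np.zeros_like(m);cv2.fillPoly(bx,[cv2.convexHull(c)],1);
ch=bx*(1-m); n,_,st,ce=cv2.connectedComponentsWithStats(ch)
for i in range(1,n):
    if st[i,4]>5: print('chip',st[i,4],(ce[i]+[255,160]).round(1),onz('top',*(ce[i]+[255,160]),.024).round(4))
```

```text
bench z 0.0008644455868829226
scraper top 405 ((543.6800537109375, 326.37603759765625), (24.40668296813965, 120.19277954101562), 4.65841817855835) zmed 0.055235723233323375 0.06205610180559651
small 213 ((433.40167236328125, 292.3800964355469), (17.469552993774414, 81.62533569335938), 86.0578384399414) zmed 0.037660536452750915 0.04546345231446036
green 461 ((413.11993408203125, 437.9964599609375), (119.90181732177734, 24.731739044189453), 65.35630798339844) zmed 0.054577259949674106 0.06209747581534808
grip 219 ((548.3192138671875, -286.910400390625), (61.58845138549805, 25.97962760925293), 82.74148559570312) zmed 0.0582408198409059 0.0642223870514298
board 1093 ((547.7791748046875, -294.6064758300781), (137.52804565429688, 90.18170928955078), 83.36346435546875) zmed 0.019473371830159403 0.03166267820509305
fixture 3971 ((584.5300903320312, 61.79090881347656), (190.33364868164062, 214.28656005859375), 89.03548431396484) zmed 0.019663643586993906 0.0410704707261198
stops 868 ((583.1336669921875, 57.94241714477539), (177.2877197265625, 177.34080505371094), 2.202984094619751) zmed 0.032606616971238234 0.0410704707261198
bed box [[277.0, 178.0], [332.0, 178.0], [332.0, 233.0], [277.0, 233.0]] [[0.6479, 0.1297], [0.6531, -0.0287], [0.4946, -0.0321], [0.49, 0.1238]]
chip 47 [277. 203.] [0.5747 0.1267 0.024 ]
chip 12 [332.  197.5] [ 0.5955 -0.0295  0.024 ]
chip 40 [292.5 198.3] [0.5897 0.083  0.024 ]
chip 35 [307.4 198.8] [0.5896 0.0406 0.024 ]
chip 41 [295.  213.3] [0.5469 0.0745 0.024 ]
chip 41 [311.3 216.3] [0.5399 0.0281 0.024 ]
chip 24 [296.5 233. ] [0.4913 0.0686 0.024 ]
```

View pics/crop1.png

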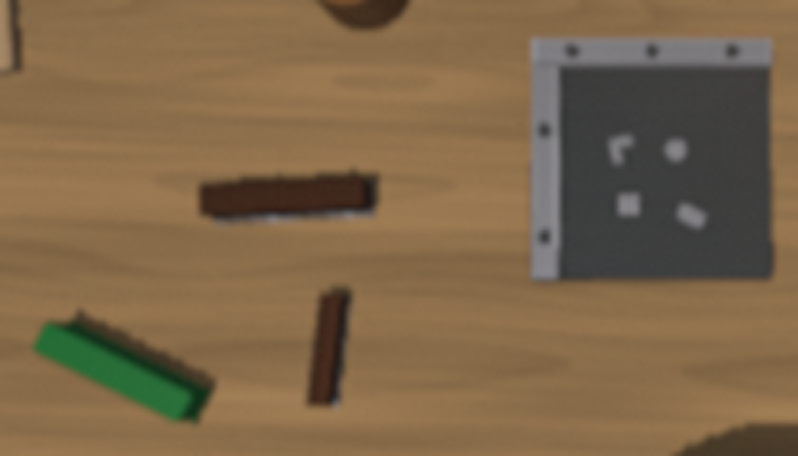

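Confirmed: the target is the dark 24 x 120 mm block with a steel foot. Its mate is only 17 x 82 mm, and the third is green. Next I'll measure the fixture pose more finely and work out the tool-axis shifts.

```bash
cat >> h.py <<'E'
from scipy.spatial.transform import Rotation as Ro
def tool():
    s=ctrl.read_state(); return s, np.array(s['eef_pos']), Ro.from_euler('xyz',s['ee_rot']).as_matrix()
def go(gp,yaw,off=.065):
    """tool-frame shift to bring grasp point to gp (world); jaw axis at angle yaw (mod pi)"""
    s,p,R=tool(); g=p+R[:,0]*off; sh=R.T@(np.array(gp)-g)
    a=np.arctan2(R[1,2],R[0,2]); da=(yaw-a+np.pi/2)%np.pi-np.pi/2
    print('t',round(s['clock'],2),'grasp',g.round(4),'jaw',round(a,3),'shift',sh.round(4),'toolyaw',round(-da,3),'toolx',R[:,0].round(3),'F',np.round(s['wrist_force'],1),'w',round(s['grip_width'],3),'q6',s['q'][5].round(2))
    print('  tool y world',R[:,1].round(3),'tool z world',R[:,2].round(3))
E
python3 - <<'E'
from h import *
D=np.load('pics/top0.npz');im=D['im'];g=cv2.cvtColor(im,cv2.COLOR_RGB2GRAY).astype(float)
sat=im.max(2).astype(float)-im.min(2)
def edge(img,pairs,axis,z):
    # pairs: scanlines; axis 'v': search along rows
    out=[]
    for fixed,lo,hi in pairs:
        prof=img[lo:hi,fixed] if axis=='v' else img[fixed,lo:hi]
        gr=np.abs(np.diff(prof)); k=gr.argmax(); w=gr[max(k-1,0):k+2]; pos=lo+max(k-1,0)+np.arange(len(w))@w/w.sum()+.5
        u,v=(fixed,pos) if axis=='v' else (pos,fixed)
        out.append(onz('top',u,v,z)[:2])
    o=np.array(out); vx,vy,x0,y0=cv2.fitLine(o.astype(np.float32),cv2.DIST_HUBER,0,.001,.001).ravel()
    a=np.arctan2(vy,vx); a=(a+np.pi/2+0.7)%np.pi-np.pi/2-0.7
    return np.array([x0,y0]),a
E={}
E['farout']=edge(sat,[(u,163,174) for u in range(275,328)],'v',.032)
E['farin']=edge(g,[(u,173,184) for u in range(282,326)],'v',.032)
E['sideout']=edge(sat,[(v,264,275) for v in range(176,228)],'h',.032)
E['sidein']=edge(g,[(v,273,283) for v in range(184,228)],'h',.032)
E['open_y']=edge(sat,[(v,327,339) for v in range(182,228)],'h',.018)
E['near']=edge(sat,[(u,228,240) for u in range(284,326)],'v',.018)
for k,v in E.items(): print(k,v[0].round(4),np.degrees(v[1]).round(2))
yaws=[np.degrees(E[k][1])%180-90 for k in('farout','farin','near')]+[(np.degrees(E[k][1])+90)%180-90 for k in('sideout','sidein','open_y')]
yaw=np.radians(np.mean(yaws));print('yaw',np.round(yaws,2),yaw)
ex=np.array([np.cos(yaw),np.sin(yaw)]);ey=np.array([-ex[1],ex[0]])
for k,a in(('farout',.09),('farin',.07),('near',-.09)): print(k,'cx',(E[k][0]@ex-a).round(4))
for k,a in(('sideout',.09),('sidein',.07),('open_y',-.09)): print(k,'cy',(E[k][0]@ey-a).round(4))
go([.5437,.3264,.2],.081)
E
```

```text
farout [0.6728 0.0435] -88.18
farin [0.6513 0.0679] -88.13
sideout [0.5932 0.1491] 1.91
sidein [0.5648 0.1264] 2.28
open_y [ 0.5782 -0.0313] 1.69
near [0.4926 0.0468] -88.11
yaw [1.82 1.87 1.89 1.91 2.28 1.69] 0.033339158
farout cx 0.5839
farin cx 0.5832
near cx 0.5839
sideout cy 0.0392
sidein cy 0.0375
open_y cy 0.0394
t 0.1 grasp [ 0.2701 -0.6184  0.2371] jaw -1.159 shift [ 0.0379  0.6289 -0.7563] toolyaw -1.24 toolx [-0.     0.001 -1.   ] F [-0.4  0.2 -0.3] w 1.0 q6 -0.04
  tool y world [0.916 0.4   0.   ] tool z world [ 0.4   -0.916 -0.001]
```

```bash
python3 -m jog '[{"hand":0,"xyz":[0,0.037,-0.045],"yaw":0},{"hand":0,"xyz":[0,0.037,-0.045],"yaw":0},{"hand":0,"xyz":[0,0.037,-0.045],"yaw":0},{"hand":0,"xyz":[0,0.037,-0.045],"yaw":0},{"hand":0,"xyz":[0,0.037,-0.045],"yaw":0},{"hand":0,"xyz":[0,0.037,-0.045],"yaw":0},{"hand":0,"xyz":[0,0.037,-0.045],"yaw":0},{"hand":0,"xyz":[0,0.037,-0.045],"yaw":0},{"hand":0,"xyz":[0,0.037,-0.045],"yaw":0},{"hand":0,"xyz":[0,0.037,-0.045],"yaw":0}]'
python3 -c "
from h import *
go([.5437,.3264,.2],.081)"
```

```text
clock: 1.35
eef_pos: [0.4309, -0.0436, 0.2999]
ee_rot: [2.947, 1.566, 1.781]
wrist_force: [0.7, -0.1, 0.1]
grip_width: 1.002
t 1.35 grasp [ 0.4308 -0.0433  0.2349] jaw -1.166 shift [ 0.0367  0.2494 -0.2951] toolyaw -1.247 toolx [-0.001  0.005 -1.   ] F [ 0.7 -0.1  0.1] w 1.002 q6 1.0
  tool y world [0.919 0.394 0.001] tool z world [ 0.394 -0.919 -0.005]
```

```bash
python3 -m jog '[{"hand":0,"xyz":[0,0.037,-0.045],"yaw":0},{"hand":0,"xyz":[0,0.037,-0.045],"yaw":0},{"hand":0,"xyz":[0,0.037,-0.045],"yaw":0},{"hand":0,"xyz":[0,0.037,-0.045],"yaw":0},{"hand":0,"xyz":[0,0.037,-0.045],"yaw":0},{"hand":0,"xyz":[0,0,0],"yaw":-0.18},{"hand":0,"xyz":[0,0,0],"yaw":-0.18},{"hand":0,"xyz":[0,0,0],"yaw":-0.18},{"hand":0,"xyz":[0,0,0],"yaw":-0.18},{"hand":0,"xyz":[0,0,0],"yaw":-0.18},{"hand":0,"xyz":[0,0,0],"yaw":-0.18},{"hand":0,"xyz":[0,0,0],"yaw":-0.18}]'
python3 -c "
from h import *
go([.5437,.3264,.12],.081)"
```

```text
clock: 2.85
eef_pos: [0.5117, 0.2511, 0.297]
ee_rot: [2.634, 1.564, 2.773]
wrist_force: [-0.4, -0.4, 0.5]
grip_width: 0.998
t 2.85 grasp [0.5113 0.2513 0.232 ] jaw 0.139 shift [0.1119 0.0695 0.0431] toolyaw 0.058 toolx [-0.006  0.002 -1.   ] F [-0.4 -0.4  0.5] w 0.998 q6 0.27
  tool y world [-0.139  0.99   0.003] tool z world [ 0.99   0.139 -0.006]
```

```bash
python3 -m jog '[{"hand":0,"xyz":[0,0.033,0.02],"yaw":0.03},{"hand":0,"xyz":[0,0.033,0.02],"yaw":0.028},{"hand":0,"xyz":[0,0,0],"yaw":0}]'
python3 -c "
from h import *
go([.5437,.3264,.12],.081)"
```

```text
clock: 3.22
eef_pos: [0.5438, 0.3231, 0.2961]
ee_rot: [2.805, 1.564, 2.888]
wrist_force: [0.5, 0.1, -0.3]
grip_width: 1.002
t 3.23 grasp [0.5433 0.3232 0.2311] jaw 0.083 shift [0.1111 0.0029 0.0014] toolyaw 0.002 toolx [-0.007  0.002 -1.   ] F [ 0.5  0.1 -0.3] w 1.002 q6 0.41
  tool y world [-0.083  0.997  0.002] tool z world [ 0.997  0.083 -0.007]
```

```bash
python3 -m jog '[{"hand":0,"xyz":[0.05,0.003,0.001],"yaw":0},{"hand":0,"xyz":[0.05,0,0],"yaw":0},{"hand":0,"xyz":[0.05,0,0],"yaw":0},{"hand":0,"xyz":[0.03,0,0],"yaw":0},{"hand":0,"xyz":[0,0,0],"yaw":0}]'
python3 - <<'E'
from h import *
go([.5437,.3264,.042],.081)
snap('side','side1')
im=cv2.imread('pics/side1.png');cv2.imwrite('pics/crop2.png',cv2.resize(im[170:370,180:420],None,fx=3,fy=3))
E
```

```text
clock: 3.85
eef_pos: [0.5422, 0.3244, 0.1112]
ee_rot: [2.918, 1.564, 3.002]
wrist_force: [0.1, 0.3, 0.5]
grip_width: 1.0
t 3.85 grasp [0.5417 0.3245 0.0462] jaw 0.084 shift [0.0041 0.0017 0.0022] toolyaw 0.003 toolx [-0.007  0.001 -1.   ] F [0.1 0.3 0.5] w 1.0 q6 0.41
  tool y world [-0.084  0.996  0.002] tool z world [ 0.996  0.084 -0.007]
```

View pics/crop2.png

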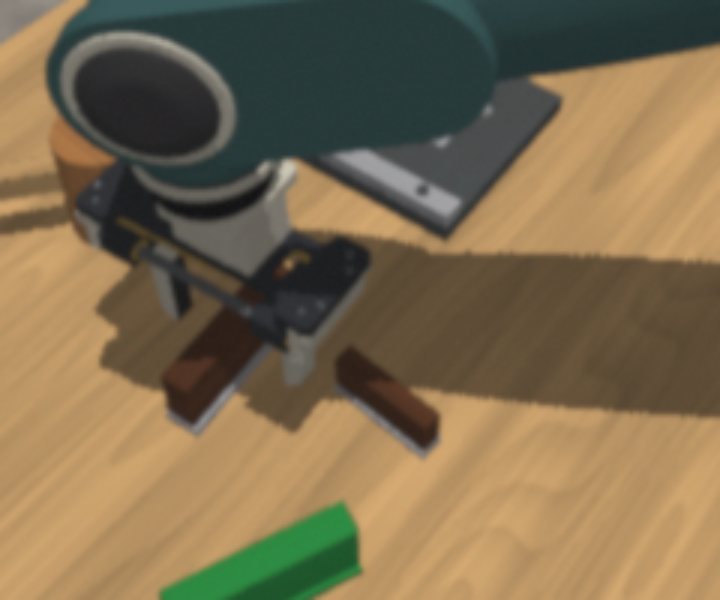

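The fingers straddle the right block, so I'll close them.

```bash
python3 -m jog '[{"hand":0,"xyz":[0.004,0.0015,0.002],"yaw":0},{"hand":255,"xyz":[0,0,0],"yaw":0},{"hand":255,"xyz":[0,0,0],"yaw":0},{"hand":255,"xyz":[0,0,0],"yaw":0},{"hand":255,"xyz":[0,0,0],"yaw":0},{"hand":255,"xyz":[0,0,0],"yaw":0},{"hand":255,"xyz":[0,0,0],"yaw":0}]'
python3 -c "
from h import *
go([.5437,.3264,.042],.081)"
```

```text
clock: 4.78
eef_pos: [0.5462, 0.3271, 0.114]
ee_rot: [1.405, 1.566, 1.489]
wrist_force: [-0.1, -0.0, -0.5]
grip_width: 0.407
t 4.78 grasp [0.5462 0.3274 0.049 ] jaw 0.084 shift [ 0.0069 -0.0009 -0.0026] toolyaw 0.003 toolx [ 0.     0.005 -1.   ] F [-0.1 -0.  -0.5] w 0.407 q6 0.41
  tool y world [-0.084  0.996  0.005] tool z world [0.996 0.084 0.001]
```

```bash
python3 -m jog '[{"hand":255,"xyz":[0.006,0,-0.002],"yaw":0},{"hand":255,"xyz":[0,0,0],"yaw":0},{"hand":255,"xyz":[0,0,0],"yaw":0},{"hand":255,"xyz":[0,0,0],"yaw":0}]'
python3 -c "
from h import *
go([.5437,.3264,.042],.081)"
```

```text
clock: 5.28
eef_pos: [0.5438, 0.3268, 0.1069]
ee_rot: [1.588, 1.566, 1.672]
wrist_force: [-0.7, -0.1, 1.0]
grip_width: 0.253
t 5.28 grasp [0.5438 0.3271 0.0419] jaw 0.084 shift [-0.0001 -0.0007 -0.0001] toolyaw 0.003 toolx [-0.     0.005 -1.   ] F [-0.7 -0.1  1. ] w 0.253 q6 0.41
  tool y world [-0.084  0.996  0.005] tool z world [ 0.996  0.084 -0.   ]
```

Gripped, with a width of 23.5 mm. Now lift and carry over the bed.

```bash
python3 -m jog '[{"hand":255,"xyz":[-0.03,0,0],"yaw":0},{"hand":255,"xyz":[-0.04,0,0],"yaw":0},{"hand":255,"xyz":[-0.02,0,0],"yaw":0.025},{"hand":255,"xyz":[0,-0.05,0.01],"yaw":0.025},{"hand":255,"xyz":[0,-0.05,0.01],"yaw":0},{"hand":255,"xyz":[0,-0.05,0.01],"yaw":0},{"hand":255,"xyz":[0,-0.05,0.01],"yaw":0},{"hand":255,"xyz":[0,-0.03,0.01],"yaw":0},{"hand":255,"xyz":[0,0,0],"yaw":0}]'
python3 -c "
from h import *
go([.6272,.0599,.10],.033)"
```

```text
clock: 6.4
eef_pos: [0.6023, 0.0915, 0.194]
ee_rot: [2.663, 1.565, 2.69]
wrist_force: [0.5, 0.9, -3.0]
grip_width: 0.255
t 6.4 grasp [0.6019 0.0916 0.129 ] jaw 0.027 shift [ 0.0287 -0.0325  0.0246] toolyaw -0.006 toolx [-0.006  0.003 -1.   ] F [ 0.5  0.9 -3. ] w 0.255 q6 0.08
  tool y world [-0.026  1.     0.003] tool z world [ 1.     0.027 -0.005]
```

```bash
python3 -m jog '[{"hand":255,"xyz":[0.01,-0.032,0.024],"yaw":-0.006},{"hand":255,"xyz":[0.02,0,0],"yaw":0},{"hand":255,"xyz":[0,0,0],"yaw":0}]'
python3 - <<'E'
from h import *
go([.6272,.0599,.061],.033)
snap('side','side2')
im=cv2.imread('pics/side2.png');cv2.imwrite('pics/crop3.png',cv2.resize(im[100:280,220:420],None,fx=3.3,fy=3.3,interpolation=cv2.INTER_CUBIC))
snap('top','top2')
im=cv2.imread('pics/top2.png');cv2.imwrite('pics/crop4.png',cv2.resize(im[140:270,220:400],None,fx=4,fy=4,interpolation=cv2.INTER_CUBIC))
E
```

```text
clock: 6.78
eef_pos: [0.6267, 0.0613, 0.1615]
ee_rot: [2.671, 1.563, 2.702]
wrist_force: [0.1, -0.1, -2.7]
grip_width: 0.258
t 6.78 grasp [0.6262 0.0615 0.0965] jaw 0.031 shift [ 0.0355 -0.0018  0.0012] toolyaw -0.002 toolx [-0.007  0.003 -1.   ] F [ 0.1 -0.1 -2.7] w 0.258 q6 0.02
  tool y world [-0.031  1.     0.004] tool z world [ 0.999  0.031 -0.007]
```

View pics/crop3.png

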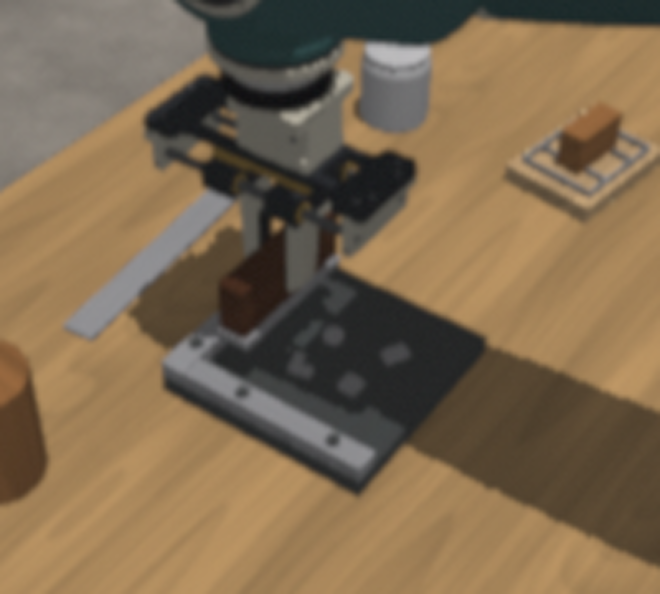

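View pics/crop4.png

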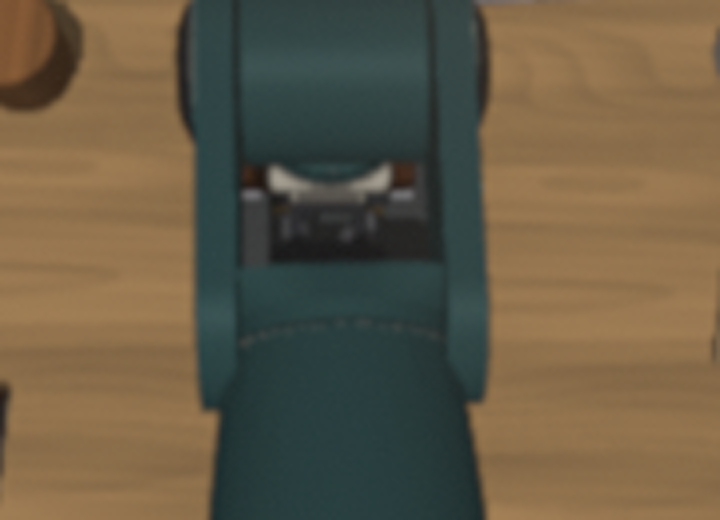

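The scraper hangs level in front of the far stop. All four chips, at crop (332,335), (300,365), (350,385) and (397,353), lie on its near side. Lower.

```bash
python3 -m jog '[{"hand":255,"xyz":[0.02,-0.002,0.001],"yaw":0},{"hand":255,"xyz":[0.012,0,0],"yaw":0},{"hand":255,"xyz":[0,0,0],"yaw":0}]'
python3 - <<'E'
from h import *
go([.6272,.0599,.061],.033)
E
```

```text
clock: 7.25
eef_pos: [0.628, 0.0608, 0.1303]
ee_rot: [2.286, 1.566, 2.319]
wrist_force: [0.3, -1.0, -3.6]
grip_width: 0.256
t 7.25 grasp [0.6277 0.061  0.0653] jaw 0.033 shift [ 0.0043 -0.0011 -0.0006] toolyaw 0.0 toolx [-0.003  0.004 -1.   ] F [ 0.3 -1.  -3.6] w 0.256 q6 0.02
  tool y world [-0.033  0.999  0.004] tool z world [ 0.999  0.033 -0.003]
```

```bash
python3 -m jog '[{"hand":255,"xyz":[0.004,-0.001,0],"yaw":0},{"hand":255,"xyz":[0.001,0,0],"yaw":0}]'
python3 - <<'E'
from h import *
go([.6272,.0599,.061],.033)
snap('side','side3')
im=cv2.imread('pics/side3.png');cv2.imwrite('pics/crop5.png',cv2.resize(im[140:260,250:390],None,fx=5,fy=5,interpolation=cv2.INTER_CUBIC))
E
```

```text
clock: 7.5
eef_pos: [0.6281, 0.0599, 0.1254]
ee_rot: [2.212, 1.566, 2.245]
wrist_force: [0.3, 0.1, -4.7]
grip_width: 0.253
t 7.5 grasp [0.6279 0.0601 0.0604] jaw 0.033 shift [-0.0006 -0.0002 -0.0007] toolyaw 0.0 toolx [-0.003  0.004 -1.   ] F [ 0.3  0.1 -4.7] w 0.253 q6 0.02
  tool y world [-0.033  0.999  0.004] tool z world [ 0.999  0.033 -0.003]
```

View pics/crop5.png

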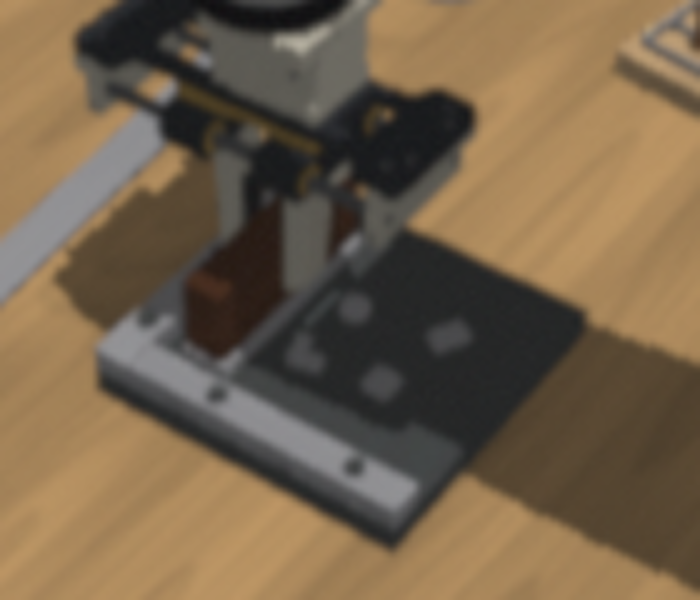

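```bash
python3 -m jog '[{"hand":255,"xyz":[0,0,-0.012],"yaw":0},{"hand":255,"xyz":[0,0,-0.012],"yaw":0},{"hand":255,"xyz":[0,0,-0.012],"yaw":0},{"hand":255,"xyz":[0,0,-0.012],"yaw":0},{"hand":255,"xyz":[0,0,-0.012],"yaw":0}]'
python3 - <<'E'
from h import *
go([.6272-.15,.0599-.005,.061],.033)
E
```

```text
clock: 8.18
eef_pos: [0.5643, 0.0577, 0.1264]
ee_rot: [1.93, 1.567, 1.963]
wrist_force: [0.5, 0.2, -2.5]
grip_width: 0.255
t 8.18 grasp [0.5642 0.0579 0.0614] jaw 0.033 shift [ 0.0005 -0.0001 -0.087 ] toolyaw 0.0 toolx [-0.002  0.004 -1.   ] F [ 0.5  0.2 -2.5] w 0.255 q6 0.02
  tool y world [-0.033  0.999  0.004] tool z world [ 0.999  0.033 -0.001]
```

```bash
python3 -m jog '[{"hand":255,"xyz":[0.001,0,-0.012],"yaw":0},{"hand":255,"xyz":[0,0,-0.012],"yaw":0},{"hand":255,"xyz":[0,0,-0.012],"yaw":0},{"hand":255,"xyz":[0.0005,0,-0.012],"yaw":0},{"hand":255,"xyz":[0,0,-0.012],"yaw":0},{"hand":255,"xyz":[0,0,-0.012],"yaw":0},{"hand":255,"xyz":[0,0,-0.012],"yaw":0},{"hand":255,"xyz":[0,0,-0.012],"yaw":0},{"hand":255,"xyz":[0,0,0],"yaw":0}]'
python3 - <<'E'
from h import *
go([.6272-.15,.0599-.005,.061],.033)
snap('side','side4')
im=cv2.imread('pics/side4.png');cv2.imwrite('pics/crop6.png',cv2.resize(im[140:300,250:450],None,fx=3.7,fy=3.7,interpolation=cv2.INTER_CUBIC))
snap('top','top4')
im=cv2.imread('pics/top4.png');cv2.imwrite('pics/crop7.png',cv2.resize(im[140:290,220:400],None,fx=4,fy=4,interpolation=cv2.INTER_CUBIC))
E
```

```text
clock: 9.3
eef_pos: [0.4607, 0.0542, 0.1252]
ee_rot: [1.745, 1.567, 1.779]
wrist_force: [-0.1, -0.1, -3.3]
grip_width: 0.258
t 9.3 grasp [0.4606 0.0545 0.0602] jaw 0.033 shift [-0.0008 -0.0001  0.0166] toolyaw 0.0 toolx [-0.001  0.004 -1.   ] F [-0.1 -0.1 -3.3] w 0.258 q6 0.03
  tool y world [-0.033  0.999  0.004] tool z world [ 0.999  0.033 -0.001]
```

View pics/crop6.png

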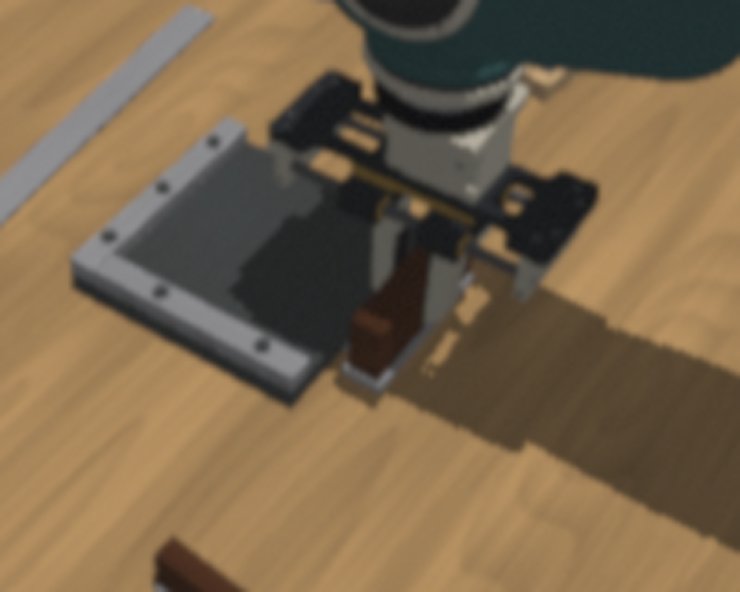

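View pics/crop7.png

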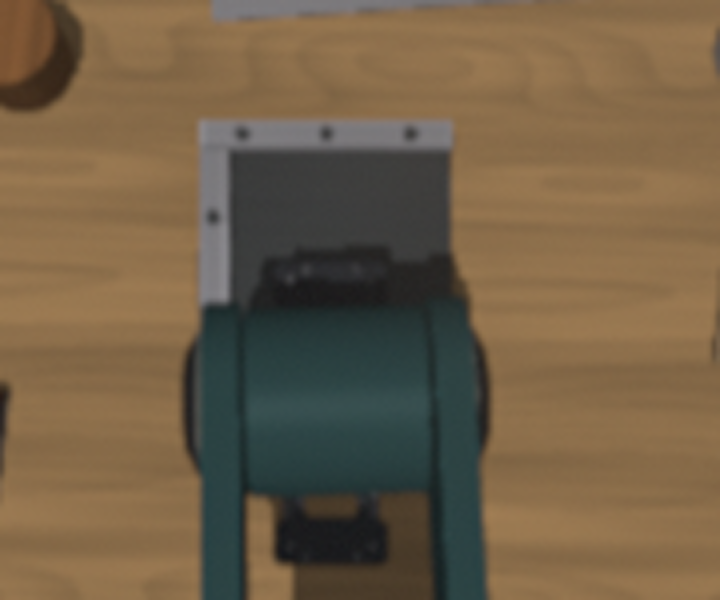

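The bed looks clear in both views. Lift and carry the scraper back left towards its old spot, then look again.

```bash
python3 -m jog '[{"hand":255,"xyz":[-0.03,0,0],"yaw":0},{"hand":255,"xyz":[-0.04,0,0],"yaw":0},{"hand":255,"xyz":[-0.0,0.04,0.01],"yaw":0},{"hand":255,"xyz":[0,0.05,0.02],"yaw":0},{"hand":255,"xyz":[0,0.05,0.02],"yaw":0},{"hand":255,"xyz":[0,0.05,0.02],"yaw":0},{"hand":255,"xyz":[0,0.05,0.01],"yaw":0},{"hand":255,"xyz":[0,0.02,0.01],"yaw":0},{"hand":255,"xyz":[0,0,0],"yaw":0}]'
python3 - <<'E'
from h import *
go([.5437,.3264,.044],.033)
snap('top','top5')
im=cv2.imread('pics/top5.png');cv2.imwrite('pics/crop8.png',cv2.resize(im[140:290,180:380],None,fx=4,fy=4,interpolation=cv2.INTER_CUBIC))
snap('side','side5')
E
```

```text
clock: 10.52
eef_pos: [0.5488, 0.3263, 0.1976]
ee_rot: [1.401, 1.567, 1.433]
wrist_force: [-0.1, -0.3, -2.9]
grip_width: 0.256
t 10.53 grasp [0.5488 0.3265 0.1326] jaw 0.031 shift [ 0.0886 -0.0002 -0.0051] toolyaw -0.002 toolx [ 0.001  0.004 -1.   ] F [-0.1 -0.3 -2.9] w 0.256 q6 0.46
  tool y world [-0.031  1.     0.004] tool z world [1.    0.031 0.001]
```

View pics/crop8.png

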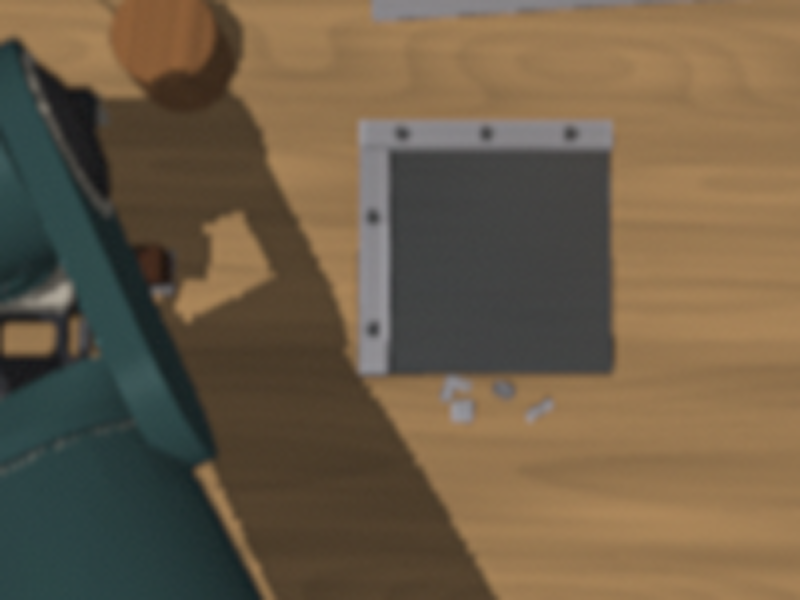

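View pics/side5.png

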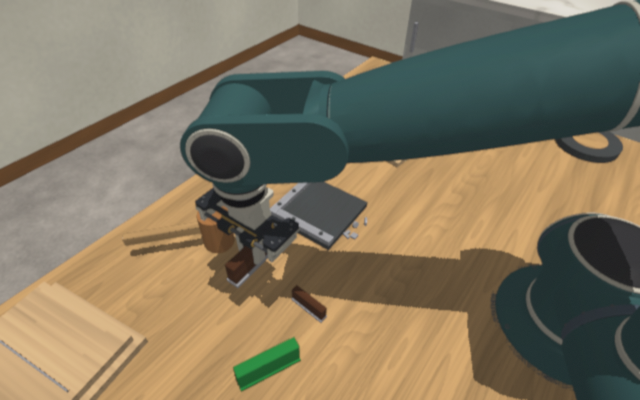

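Run:
```python
from h import *
D=np.load('pics/top5.npz');im,d=D['im'],D['d'];P=cloud('top',d)
s=im[234:250,285:325].astype(int); m=((s.max(2)-s.min(2)<40)&(s[:,:,2]>90)).astype(np.uint8)
n,l,st,ce=cv2.connectedComponentsWithStats(m)
for i in range(1,n):
    p=P[234:250,285:325][l==i]; print(st[i,4],(ce[i]+[285,234]).round(1),p.mean(0).round(4),'zmax',p[:,2].max().round(4))
```

```text
69 [294.1 239.2] [0.4743 0.0748 0.0057] zmax 0.0123
16 [305.6 237.2] [0.4806 0.0425 0.0129] zmax 0.0224
20 [314.4 241.8] [0.4684 0.0168 0.0099] zmax 0.0187
```

All four chips are on the bench, and the tops I can see are at most about 20 mm high, so their centres are low. Lower the scraper.

```bash
python3 -m jog '[{"hand":255,"xyz":[0.03,0,-0.003],"yaw":0},{"hand":255,"xyz":[0.03,0,-0.002],"yaw":0},{"hand":255,"xyz":[0.02,0,0],"yaw":0},{"hand":255,"xyz":[0.005,0,0],"yaw":0},{"hand":255,"xyz":[0,0,0],"yaw":0}]'
python3 - <<'E'
from h import *
go([.5437,.3264,.042],.033)
E
```

```text
clock: 11.25
eef_pos: [0.5441, 0.3215, 0.1127]
ee_rot: [0.907, 1.565, 0.933]
wrist_force: [0.1, 0.0, -2.8]
grip_width: 0.26
t 11.25 grasp [0.5444 0.3217 0.0477] jaw 0.027 shift [ 0.0057  0.0047 -0.0006] toolyaw -0.006 toolx [ 0.003  0.004 -1.   ] F [ 0.1  0.  -2.8] w 0.26 q6 0.47
  tool y world [-0.027  1.     0.004] tool z world [1.    0.027 0.003]
```

```bash
python3 -m jog '[{"hand":255,"xyz":[0.005,0,0],"yaw":0},{"hand":255,"xyz":[0.001,0,0],"yaw":0}]'
python3 - <<'E'
from h import *
go([.5437,.3264,.042],.033)
E
```

```text
clock: 11.5
eef_pos: [0.5448, 0.3217, 0.1082]
ee_rot: [0.771, 1.563, 0.798]
wrist_force: [-0.1, 0.7, -3.7]
grip_width: 0.258
t 11.5 grasp [0.5452 0.322  0.0432] jaw 0.026 shift [ 0.0012  0.0044 -0.0014] toolyaw -0.007 toolx [ 0.005  0.005 -1.   ] F [-0.1  0.7 -3.7] w 0.258 q6 0.47
  tool y world [-0.026  1.     0.005] tool z world [1.    0.026 0.005]
```

```bash
python3 -m jog '[{"hand":255,"xyz":[0.0015,0,0],"yaw":0},{"hand":255,"xyz":[0.0015,0,0],"yaw":0}]'
python3 - <<'E'
from h import *
go([.5437,.3264,.042],.033)
E
```

```text
clock: 11.75
eef_pos: [0.5451, 0.3219, 0.1068]
ee_rot: [0.733, 1.562, 0.759]
wrist_force: [-10.1, -6.7, 18.6]
grip_width: 0.254
t 11.75 grasp [0.5455 0.3223 0.0418] jaw 0.026 shift [-0.0001  0.0042 -0.0017] toolyaw -0.007 toolx [ 0.006  0.006 -1.   ] F [-10.1  -6.7  18.6] w 0.254 q6 0.47
  tool y world [-0.027  1.     0.006] tool z world [1.    0.026 0.006]
```

On the bench, with contact felt. Release and rise.

```bash
python3 -m jog '[{"hand":0,"xyz":[0,0,0],"yaw":0},{"hand":0,"xyz":[0,0,0],"yaw":0},{"hand":0,"xyz":[0,0,0],"yaw":0},{"hand":0,"xyz":[0,0,0],"yaw":0},{"hand":0,"xyz":[0,0,0],"yaw":0},{"hand":0,"xyz":[0,0,0],"yaw":0},{"hand":0,"xyz":[0,0,0],"yaw":0},{"hand":0,"xyz":[-0.05,0,0],"yaw":0},{"hand":0,"xyz":[-0.05,0,0],"yaw":0},{"hand":0,"xyz":[-0.05,0,0],"yaw":0},{"hand":0,"xyz":[-0.03,0,0],"yaw":0},{"hand":0,"xyz":[0,0,0],"yaw":0}]'
python3 - <<'E'
from h import *
# die grip target
go([.5483,-.2869,.2],-.127)
snap('side','side6')
E
```

```text
clock: 13.25
eef_pos: [0.5438, 0.3208, 0.2927]
ee_rot: [0.716, 1.562, 0.743]
wrist_force: [0.3, -0.7, -0.8]
grip_width: 1.003
t 13.25 grasp [0.5442 0.3212 0.2277] jaw 0.027 shift [ 0.0241 -0.6081 -0.0123] toolyaw 0.154 toolx [ 0.007  0.006 -1.   ] F [ 0.3 -0.7 -0.8] w 1.003 q6 0.47
  tool y world [-0.027  1.     0.006] tool z world [1.    0.027 0.007]
```

View pics/side6.png

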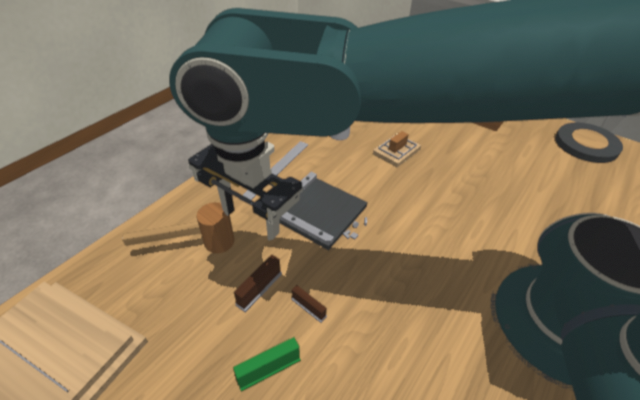

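The scraper (258,283) stands free on the bench. On to the die.

```bash
python3 -m jog '[{"hand":0,"xyz":[0,-0.058,0],"yaw":0.07},{"hand":0,"xyz":[0,-0.058,0],"yaw":0.06},{"hand":0,"xyz":[0,-0.058,0],"yaw":0},{"hand":0,"xyz":[0,-0.058,0],"yaw":0},{"hand":0,"xyz":[0,-0.058,0],"yaw":0},{"hand":0,"xyz":[0,-0.058,0],"yaw":0},{"hand":0,"xyz":[0,-0.058,0],"yaw":0},{"hand":0,"xyz":[0,-0.058,0],"yaw":0},{"hand":0,"xyz":[0,-0.058,0],"yaw":0},{"hand":0,"xyz":[0,-0.03,0],"yaw":0},{"hand":0,"xyz":[0,0,0],"yaw":0}]'
python3 - <<'E'
from h import *
go([.5483,-.2869,.1],-.127)
E
```

```text
clock: 14.68
eef_pos: [0.49, -0.245, 0.2686]
ee_rot: [2.852, 1.552, 2.745]
wrist_force: [-0.9, 0.6, 0.1]
grip_width: 1.0
t 14.68 grasp [ 0.4889 -0.2445  0.2036] jaw -0.106 shift [ 0.1022 -0.0364  0.0654] toolyaw 0.021 toolx [-0.017  0.007 -1.   ] F [-0.9  0.6  0.1] w 1.0 q6 -0.4
  tool y world [0.106 0.994 0.005] tool z world [ 0.994 -0.106 -0.018]
```

```bash
python3 -m jog '[{"hand":0,"xyz":[0.01,-0.012,0.02],"yaw":0.01},{"hand":0,"xyz":[0.015,-0.012,0.02],"yaw":0.01},{"hand":0,"xyz":[0.02,-0.01,0.02],"yaw":0},{"hand":0,"xyz":[0.025,0,0.005],"yaw":0},{"hand":0,"xyz":[0,0,0],"yaw":0}]'
python3 - <<'E'
from h import *
go([.5483,-.2869,.046],-.127)
snap('top','top7'); D=np.load('pics/top7.npz')
im=cv2.imread('pics/top7.png');cv2.imwrite('pics/crop9.png',cv2.resize(im[160:280,360:500],None,fx=5,fy=5,interpolation=cv2.INTER_CUBIC))
E
```

```text
clock: 15.3
eef_pos: [0.5508, -0.2819, 0.1896]
ee_rot: [2.801, 1.545, 2.676]
wrist_force: [-0.5, -0.2, 0.6]
grip_width: 1.0
t 15.3 grasp [ 0.5494 -0.2812  0.1246] jaw -0.125 shift [ 0.0786 -0.0064  0.0015] toolyaw 0.002 toolx [-0.023  0.011 -1.   ] F [-0.5 -0.2  0.6] w 1.0 q6 -0.39
  tool y world [0.125 0.992 0.008] tool z world [ 0.992 -0.124 -0.024]
```

```bash
python3 -m jog '[{"hand":0,"xyz":[0.04,-0.006,0.0],"yaw":0},{"hand":0,"xyz":[0.03,0,0],"yaw":0}]'
python3 - <<'E'
from h import *
go([.5483,-.2869,.046],-.127)
snap('side','side7')
im=cv2.imread('pics/side7.png');cv2.imwrite('pics/crop9.png',cv2.resize(im[60:220,320:500],None,fx=4,fy=4,interpolation=cv2.INTER_CUBIC))
E
```

```text
clock: 15.6
eef_pos: [0.5502, -0.287, 0.1245]
ee_rot: [2.82, 1.554, 2.697]
wrist_force: [0.6, -0.5, 0.0]
grip_width: 1.001
t 15.6 grasp [ 0.5492 -0.2865  0.0595] jaw -0.123 shift [ 0.0135 -0.0006 -0.0007] toolyaw 0.004 toolx [-0.015  0.007 -1.   ] F [ 0.6 -0.5  0. ] w 1.001 q6 -0.4
  tool y world [0.123 0.992 0.005] tool z world [ 0.992 -0.123 -0.016]
```

View pics/crop9.png

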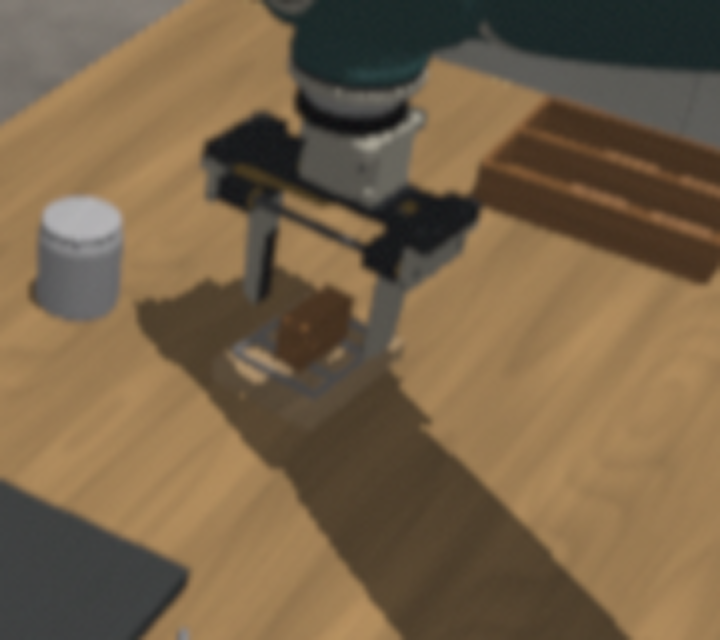

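The grip block lies between the fingers. Final descent, then close.

```bash
python3 -m jog '[{"hand":0,"xyz":[0.011,0,0],"yaw":0.004},{"hand":255,"xyz":[0.001,0,0],"yaw":0},{"hand":255,"xyz":[0,0,0],"yaw":0},{"hand":255,"xyz":[0,0,0],"yaw":0},{"hand":255,"xyz":[0,0,0],"yaw":0},{"hand":255,"xyz":[0,0,0],"yaw":0}]'
python3 - <<'E'
from h import *
go([.5483,-.2869,.046],-.127)
E
```

```text
clock: 16.4
eef_pos: [0.5505, -0.2863, 0.114]
ee_rot: [2.828, 1.556, 2.701]
wrist_force: [-0.0, -0.6, 0.2]
grip_width: 0.508
t 16.4 grasp [ 0.5497 -0.2859  0.049 ] jaw -0.127 shift [ 0.003  -0.0012 -0.0012] toolyaw -0.0 toolx [-0.013  0.006 -1.   ] F [-0.  -0.6  0.2] w 0.508 q6 -0.39
  tool y world [0.127 0.992 0.004] tool z world [ 0.992 -0.127 -0.014]
```

```bash
python3 -m jog '[{"hand":255,"xyz":[0.003,-0.001,-0.001],"yaw":0},{"hand":255,"xyz":[0,0,0],"yaw":0},{"hand":255,"xyz":[0,0,0],"yaw":0},{"hand":255,"xyz":[0,0,0],"yaw":0},{"hand":255,"xyz":[0,0,0],"yaw":0}]'
python3 - <<'E'
from h import *
go([.5483,-.2869,.046],-.127)
E
```

```text
clock: 17.02
eef_pos: [0.5494, -0.2872, 0.111]
ee_rot: [2.817, 1.557, 2.69]
wrist_force: [-0.2, -0.4, 1.4]
grip_width: 0.28
t 17.02 grasp [ 0.5486 -0.2868  0.046 ] jaw -0.127 shift [ 0.     -0.0001 -0.0003] toolyaw -0.0 toolx [-0.013  0.006 -1.   ] F [-0.2 -0.4  1.4] w 0.28 q6 -0.4
  tool y world [0.127 0.992 0.005] tool z world [ 0.992 -0.127 -0.013]
```

Gripped at 26 mm. Lift, square the yaw and carry it over the bed.

```bash
python3 -m jog '[{"hand":255,"xyz":[-0.035,0,0],"yaw":0},{"hand":255,"xyz":[-0.04,0,0],"yaw":-0.05},{"hand":255,"xyz":[0,0.03,0],"yaw":-0.06},{"hand":255,"xyz":[0,0.05,0.005],"yaw":-0.05},{"hand":255,"xyz":[0,0.05,0.005],"yaw":0},{"hand":255,"xyz":[0,0.05,0.005],"yaw":0},{"hand":255,"xyz":[0,0.05,0.005],"yaw":0},{"hand":255,"xyz":[0,0.05,0.005],"yaw":0},{"hand":255,"xyz":[0,0.03,0.005],"yaw":0},{"hand":255,"xyz":[0,0,0],"yaw":0}]'
python3 - <<'E'
from h import *
go([.5953,.0568,.11],.033)
E
```

```text
clock: 18.27
eef_pos: [0.5728, 0.0322, 0.1853]
ee_rot: [2.746, 1.548, 2.782]
wrist_force: [-0.3, -0.4, -2.8]
grip_width: 0.28
t 18.27 grasp [0.5714 0.0327 0.1203] jaw 0.036 shift [0.01   0.0232 0.025 ] toolyaw 0.003 toolx [-0.021  0.008 -1.   ] F [-0.3 -0.4 -2.8] w 0.28 q6 -0.03
  tool y world [-0.036  0.999  0.009] tool z world [ 0.999  0.036 -0.021]
```

```bash
python3 -m jog '[{"hand":255,"xyz":[0.01,0.023,0.025],"yaw":0.003},{"hand":255,"xyz":[0.025,0,0],"yaw":0},{"hand":255,"xyz":[0,0,0],"yaw":0}]'
python3 - <<'E'
from h import *
go([.5953,.0568,.065],.033)
snap('side','side8')
im=cv2.imread('pics/side8.png');cv2.imwrite('pics/crop10.png',cv2.resize(im[130:290,240:420],None,fx=4,fy=4,interpolation=cv2.INTER_CUBIC))
E
```

```text
clock: 18.65
eef_pos: [0.5964, 0.0552, 0.1485]
ee_rot: [2.812, 1.547, 2.845]
wrist_force: [0.4, 0.2, -3.6]
grip_width: 0.278
t 18.65 grasp [0.5949 0.0556 0.0835] jaw 0.032 shift [0.0185 0.001  0.0008] toolyaw -0.001 toolx [-0.023  0.007 -1.   ] F [ 0.4  0.2 -3.6] w 0.278 q6 0.01
  tool y world [-0.032  0.999  0.008] tool z world [ 0.999  0.032 -0.022]
```

View pics/crop10.png

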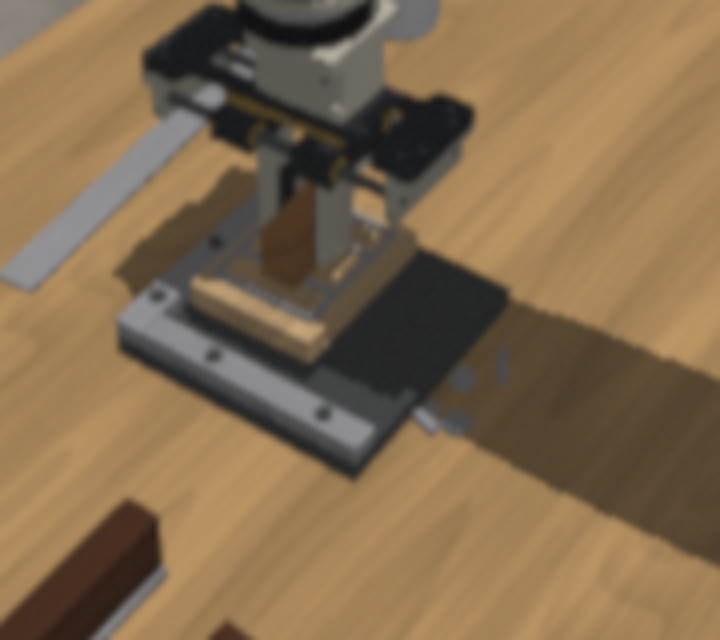

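The die hovers square inside both stops, about 18 mm up. Lower it to the bed.

```bash
python3 -m jog '[{"hand":255,"xyz":[0.012,0.001,0],"yaw":-0.001},{"hand":255,"xyz":[0.005,0,0],"yaw":0},{"hand":255,"xyz":[0.001,0,0],"yaw":0}]'
python3 - <<'E'
from h import *
go([.5953,.0568,.064],.033)
E
```

```text
clock: 19.08
eef_pos: [0.597, 0.0553, 0.1331]
ee_rot: [2.732, 1.551, 2.764]
wrist_force: [-0.2, -0.3, -3.7]
grip_width: 0.28
t 19.07 grasp [0.5958 0.0557 0.0681] jaw 0.032 shift [ 0.0041  0.0011 -0.0004] toolyaw -0.001 toolx [-0.018  0.007 -1.   ] F [-0.2 -0.3 -3.7] w 0.28 q6 0.01
  tool y world [-0.032  0.999  0.008] tool z world [ 0.999  0.032 -0.018]
```

```bash
python3 -m jog '[{"hand":255,"xyz":[0.003,0.001,0],"yaw":-0.001},{"hand":255,"xyz":[0.0015,0,0],"yaw":0}]'; python3 -m jog '[{"hand":255,"xyz":[0.001,0,0],"yaw":0}]'
python3 - <<'E'
from h import *
go([.5953,.0568,.064],.033)
E
```

```text
clock: 19.32
eef_pos: [0.597, 0.0564, 0.1294]
ee_rot: [2.711, 1.552, 2.744]
wrist_force: [-7.2, 1.2, 8.5]
grip_width: 0.279
clock: 19.45
eef_pos: [0.597, 0.0564, 0.1294]
ee_rot: [2.707, 1.552, 2.74]
wrist_force: [-7.6, -1.4, 9.9]
grip_width: 0.279
t 19.45 grasp [0.5959 0.0569 0.0644] jaw 0.033 shift [ 0.0004 -0.0001 -0.0006] toolyaw 0.0 toolx [-0.017  0.007 -1.   ] F [-7.6 -1.4  9.9] w 0.279 q6 0.01
  tool y world [-0.033  0.999  0.008] tool z world [ 0.999  0.033 -0.017]
```

```bash
python3 -m jog '[{"hand":255,"xyz":[0,0,0.005],"yaw":0},{"hand":255,"xyz":[0,0,0.003],"yaw":0}]'
python3 - <<'E'
from h import *
go([.6069,.0692,.064],.033)
E
```

```text
clock: 19.7
eef_pos: [0.6055, 0.0568, 0.1298]
ee_rot: [2.684, 1.553, 2.718]
wrist_force: [-0.5, -0.5, -3.7]
grip_width: 0.274
t 19.7 grasp [0.6044 0.0572 0.0648] jaw 0.033 shift [0.0009 0.0119 0.0029] toolyaw 0.0 toolx [-0.016  0.007 -1.   ] F [-0.5 -0.5 -3.7] w 0.274 q6 0.01
  tool y world [-0.033  0.999  0.008] tool z world [ 0.999  0.033 -0.016]
```

```bash
python3 -m jog '[{"hand":255,"xyz":[0.0005,0.008,0.0],"yaw":0},{"hand":255,"xyz":[0.0005,0.002,0.001],"yaw":0}]'
python3 - <<'E'
from h import *
go([.6069,.0692,.064],.033)
E
```

```text
clock: 19.95
eef_pos: [0.6065, 0.067, 0.1293]
ee_rot: [2.719, 1.554, 2.751]
wrist_force: [-4.1, -4.7, 8.1]
grip_width: 0.282
t 19.95 grasp [0.6055 0.0675 0.0644] jaw 0.033 shift [0.0003 0.0017 0.0014] toolyaw -0.0 toolx [-0.015  0.006 -1.   ] F [-4.1 -4.7  8.1] w 0.282 q6 0.03
  tool y world [-0.033  0.999  0.007] tool z world [ 0.999  0.033 -0.015]
```

```bash
python3 -m jog '[{"hand":255,"xyz":[0,0,0.0015],"yaw":0}]'; python3 -m jog '[{"hand":255,"xyz":[0,0,0.0015],"yaw":0}]';  python3 -m jog '[{"hand":255,"xyz":[0,0.0015,0.001],"yaw":0}]'; python3 -m jog '[{"hand":255,"xyz":[0,0.0015,0.001],"yaw":0}]'
python3 - <<'E'
from h import *
go([.6069,.0692,.064],.033)
E
```

```text
clock: 20.08
eef_pos: [0.608, 0.0675, 0.1294]
ee_rot: [2.716, 1.554, 2.749]
wrist_force: [-1.4, -0.1, -1.0]
grip_width: 0.275
clock: 20.2
eef_pos: [0.6089, 0.0677, 0.1294]
ee_rot: [2.763, 1.552, 2.797]
wrist_force: [-18.3, -3.0, 11.5]
grip_width: 0.279
clock: 20.32
eef_pos: [0.6092, 0.0683, 0.1296]
ee_rot: [2.923, 1.55, 2.956]
wrist_force: [-15.0, -16.7, 12.3]
grip_width: 0.276
clock: 20.45
eef_pos: [0.6094, 0.0685, 0.1298]
ee_rot: [3.068, 1.548, 3.1]
wrist_force: [-13.2, -14.8, 9.3]
grip_width: 0.28
t 20.45 grasp [0.6079 0.0686 0.0648] jaw 0.033 shift [ 0.0008  0.0006 -0.001 ] toolyaw -0.0 toolx [-0.023  0.001 -1.   ] F [-13.2 -14.8   9.3] w 0.28 q6 0.04
  tool y world [-0.033  0.999  0.002] tool z world [ 0.999  0.033 -0.023]
```

```bash
python3 -m jog '[{"hand":255,"xyz":[-0.0002,0.001,0],"yaw":0}]'; python3 -m jog '[{"hand":255,"xyz":[-0.0002,0.001,0],"yaw":0}]';  python3 -m jog '[{"hand":255,"xyz":[-0.0002,0.001,0],"yaw":0}]'
python3 - <<'E'
from h import *
go([.6069,.0692,.064],.033)
snap('top','top9');snap('side','side9')
im=cv2.imread('pics/top9.png');cv2.imwrite('pics/crop11.png',cv2.resize(im[150:250,240:360],None,fx=5,fy=5,interpolation=cv2.INTER_CUBIC))
im=cv2.imread('pics/side9.png');cv2.imwrite('pics/crop12.png',cv2.resize(im[150:260,250:380],None,fx=5.5,fy=5.5,interpolation=cv2.INTER_CUBIC))
E
```

```text
clock: 20.58
eef_pos: [0.6093, 0.0691, 0.13]
ee_rot: [3.1, 1.547, 3.133]
wrist_force: [0.8, -0.1, -2.3]
grip_width: 0.275
clock: 20.7
eef_pos: [0.6094, 0.0698, 0.1301]
ee_rot: [3.126, 1.547, -3.125]
wrist_force: [1.1, -6.6, -1.3]
grip_width: 0.28
clock: 20.82
eef_pos: [0.6094, 0.0701, 0.1302]
ee_rot: [-3.073, 1.547, -3.041]
wrist_force: [-0.8, -11.9, 0.8]
grip_width: 0.274
t 20.82 grasp [0.6079 0.07   0.0653] jaw 0.033 shift [ 0.0013 -0.0007 -0.001 ] toolyaw -0.0 toolx [-0.023 -0.002 -1.   ] F [ -0.8 -11.9   0.8] w 0.274 q6 0.04
  tool y world [-0.033  0.999 -0.002] tool z world [ 0.999  0.033 -0.023]
```

View pics/crop11.png

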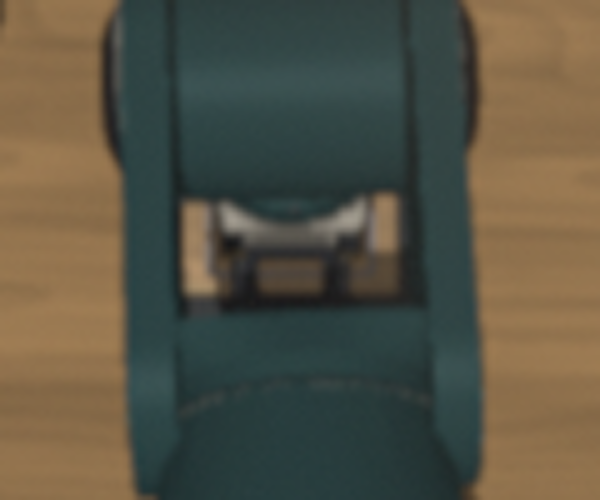

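View pics/crop12.png

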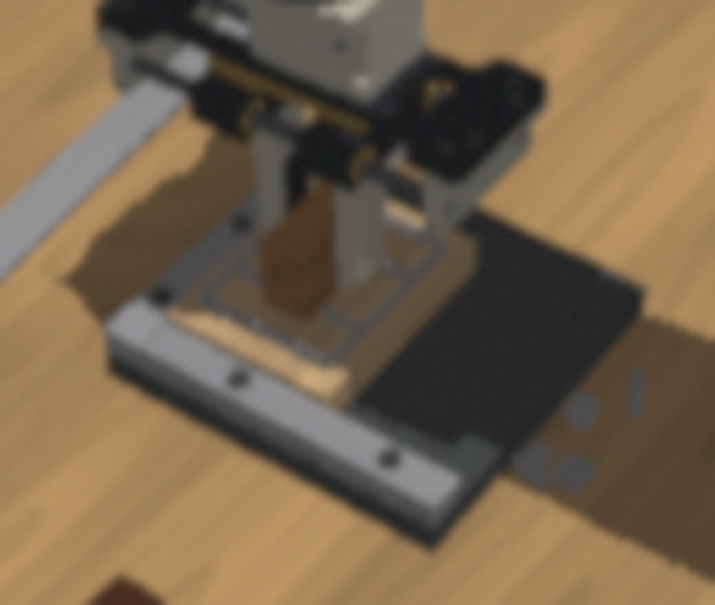

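The earlier y resistance was partly friction. With x and the downforce relieved, the die slid another 1.4 mm and then met the side stop at about 12 N. Now push both.

```bash
python3 -m jog '[{"hand":255,"xyz":[0,0.0004,0.001],"yaw":0}]'; python3 -m jog '[{"hand":255,"xyz":[0,0.001,0.001],"yaw":0}]'
python3 - <<'E'
from h import *
go([.6069,.0692,.064],.033)
E
```

```text
clock: 21.05
eef_pos: [0.6097, 0.0701, 0.1302]
ee_rot: [-3.042, 1.545, -3.01]
wrist_force: [-17.2, -5.4, 11.1]
grip_width: 0.279
clock: 21.18
eef_pos: [0.6099, 0.0703, 0.1303]
ee_rot: [-2.986, 1.542, -2.953]
wrist_force: [-15.0, -13.5, 10.1]
grip_width: 0.276
t 21.18 grasp [0.6081 0.07   0.0653] jaw 0.032 shift [ 0.0013 -0.0007 -0.0012] toolyaw -0.001 toolx [-0.029 -0.005 -1.   ] F [-15.  -13.5  10.1] w 0.276 q6 0.04
  tool y world [-0.033  0.999 -0.005] tool z world [ 0.999  0.032 -0.029]
```

```bash
python3 -m jog '[{"hand":255,"xyz":[0.001,0,0],"yaw":0}]'; python3 -m jog '[{"hand":255,"xyz":[0.0015,0,0],"yaw":0}]'; python3 -m jog '[{"hand":255,"xyz":[0.0015,0,-0.0003],"yaw":0}]'
python3 - <<'E'
from h import *
go([.6069,.0692,.064],.033)
E
```

```text
clock: 21.3
eef_pos: [0.6099, 0.0701, 0.13]
ee_rot: [-2.968, 1.541, -2.936]
wrist_force: [-3.8, -4.1, 8.5]
grip_width: 0.276
clock: 21.42
eef_pos: [0.6099, 0.07, 0.1298]
ee_rot: [-2.96, 1.542, -2.928]
wrist_force: [-13.0, -4.0, 20.6]
grip_width: 0.279
clock: 21.55
eef_pos: [0.6098, 0.07, 0.1298]
ee_rot: [-2.957, 1.542, -2.924]
wrist_force: [-8.9, -3.6, 14.5]
grip_width: 0.276
t 21.55 grasp [0.608  0.0696 0.0648] jaw 0.033 shift [ 0.0008 -0.0004 -0.0011] toolyaw -0.0 toolx [-0.028 -0.006 -1.   ] F [-8.9 -3.6 14.5] w 0.276 q6 0.04
  tool y world [-0.033  0.999 -0.005] tool z world [ 0.999  0.033 -0.028]
```

Run:
```python
from h import *
im,d=snap('side','side10'); P=cloud('side',d)
c=np.array([.5822,.0584]); y=.0333; Rf=np.array([[np.cos(y),np.sin(y)],[-np.sin(y),np.cos(y)]])
F=P.copy(); F[...,:2]=(P[...,:2]-c)@Rf.T
F=F.reshape(-1,3)
def fit(m,n):
    p=F[m]; A=np.c_[p[:,:2],np.ones(len(p))]
    for _ in range(3):
        w,*_=np.linalg.lstsq(A,p[:,2],rcond=None); r=np.abs(p[:,2]-A@w); k=r<2.5*np.median(r)+1e-4; A=A[k];p=p[k]
    print(n,len(p),'slopes',w[:2].round(4),'z at centre',(w@[p[:,0].mean(),p[:,1].mean(),1]).round(4),p.mean(0).round(3))
fit((F[:,0]>-.085)&(F[:,0]<-.028)&(abs(F[:,1])<.06)&(abs(F[:,2]-.02)<.008),'bed')
fit((F[:,0]>-.025)&(F[:,0]<.07)&(F[:,1]>-.05)&(F[:,1]<.07)&(abs(F[:,2]-.038)<.0055),'board')
b=(F[:,0]>-.03)&(F[:,0]<.075)&(F[:,1]>-.06)&(F[:,1]<.075)&(abs(F[:,2]-.038)<.006)
print(np.histogram(F[b][:,0],10),np.histogram(F[b][:,1],10))
```

```text
bed 739 slopes [0.0014 0.0024] z at centre 0.0191 [-0.057  0.001  0.019]
board 551 slopes [-0.0154 -0.0055] z at centre 0.0384 [0.015 0.026 0.038]
(array([ 45, 169, 107, 135,  77,  58,  47,  65,  77,  50]), array([-0.02868419, -0.01833192, -0.00797965,  0.00237262,  0.01272489,
        0.02307716,  0.03342943,  0.0437817 ,  0.05413397,  0.06448624,
        0.07483851])) (array([ 37,  66,  38,  42,  47,  70,  87, 132, 132, 179]), array([-0.05156144, -0.03890794, -0.02625445, -0.01360095, -0.00094746,
        0.01170603,  0.02435953,  0.03701302,  0.04966651,  0.06232001,
        0.0749735 ]))
```

The depth fit gives a board tilt of about 0.019 rad against the 0.035 limit. The pushing is rotating the tool. I'll back off slightly and press flat onto the bed to recover some margin.

```bash
python3 -m jog '[{"hand":255,"xyz":[-0.0005,-0.002,-0.004],"yaw":0},{"hand":255,"xyz":[0.0015,0,-0.001],"yaw":0},{"hand":255,"xyz":[0.0015,0,-0.0005],"yaw":0},{"hand":255,"xyz":[0.0015,0,-0.0005],"yaw":0},{"hand":255,"xyz":[0.0015,0,-0.0005],"yaw":0},{"hand":255,"xyz":[0.0015,0,-0.0005],"yaw":0}]'
python3 - <<'E'
from h import *
go([.6069,.0692,.064],.033)
E
```

```text
clock: 22.35
eef_pos: [0.6044, 0.0678, 0.1294]
ee_rot: [-2.893, 1.55, -2.861]
wrist_force: [-7.9, -3.0, 14.7]
grip_width: 0.278
t 22.35 grasp [0.6031 0.0674 0.0645] jaw 0.032 shift [0.0004 0.0016 0.0039] toolyaw -0.001 toolx [-0.02  -0.006 -1.   ] F [-7.9 -3.  14.7] w 0.278 q6 0.04
  tool y world [-0.033  0.999 -0.005] tool z world [ 0.999  0.032 -0.02 ]
```

That works: tilt went from -0.028 to -0.020. A few more rows.

```bash
python3 -m jog '[{"hand":255,"xyz":[0.0018,-0.0007,-0.0007],"yaw":0},{"hand":255,"xyz":[0.0018,-0.0007,-0.0007],"yaw":0},{"hand":255,"xyz":[0.0018,-0.0007,-0.0007],"yaw":0},{"hand":255,"xyz":[0.0018,-0.0007,-0.0007],"yaw":0},{"hand":255,"xyz":[0.0018,-0.0007,-0.0007],"yaw":0},{"hand":255,"xyz":[0.0018,-0.0007,-0.0007],"yaw":0}]'
python3 - <<'E'
from h import *
go([.6069,.0692,.064],.033)
im,d=snap('side','side11'); P=cloud('side',d)
c=np.array([.5822,.0584]); y=.0333; Rf=np.array([[np.cos(y),np.sin(y)],[-np.sin(y),np.cos(y)]])
F=P.copy(); F[...,:2]=(P[...,:2]-c)@Rf.T
F=F.reshape(-1,3)
def fit(m,n):
    p=F[m]; A=np.c_[p[:,:2],np.ones(len(p))]
    for _ in range(3):
        w,*_=np.linalg.lstsq(A,p[:,2],rcond=None); r=np.abs(p[:,2]-A@w); k=r<2.5*np.median(r)+1e-4; A=A[k];p=p[k]
    print(n,len(p),'slopes',w[:2].round(4))
fit((F[:,0]>-.085)&(F[:,0]<-.035)&(abs(F[:,1])<.06)&(abs(F[:,2]-.02)<.008),'bed')
fit((F[:,0]>-.028)&(F[:,0]<.07)&(F[:,1]>-.05)&(F[:,1]<.07)&(abs(F[:,2]-.038)<.0055),'board')
E
```

```text
clock: 23.1
eef_pos: [0.603, 0.0672, 0.1289]
ee_rot: [2.799, 1.563, 2.832]
wrist_force: [-7.1, 4.0, 16.9]
grip_width: 0.28
t 23.1 grasp [0.6025 0.0673 0.0639] jaw 0.034 shift [-0.0001  0.0017  0.0045] toolyaw 0.001 toolx [-0.007  0.002 -1.   ] F [-7.1  4.  16.9] w 0.28 q6 0.03
  tool y world [-0.033  0.999  0.003] tool z world [ 0.999  0.034 -0.007]
bed 631 slopes [ 0.0053 -0.001 ]
board 567 slopes [ 0.0054 -0.0076]
```

The board is now flat: it matches the bed slope in x, and is 0.007 rad off in y. Slide into the corner with little downforce and few push rows.

```bash
python3 -m jog '[{"hand":255,"xyz":[-0.0003,0.0015,0.004],"yaw":-0.001}]'; python3 -m jog '[{"hand":255,"xyz":[0,0.0015,0.001],"yaw":0}]'; python3 -c "
from h import *
go([.608,.07,.064],.033)"
```

```text
clock: 23.28
eef_pos: [0.6068, 0.0691, 0.1293]
ee_rot: [2.734, 1.563, 2.769]
wrist_force: [0.4, -0.8, -3.2]
grip_width: 0.274
clock: 23.4
eef_pos: [0.6077, 0.0697, 0.1292]
ee_rot: [3.079, 1.563, 3.114]
wrist_force: [-7.9, -19.2, 6.7]
grip_width: 0.279
t 23.4 grasp [0.6072 0.0697 0.0642] jaw 0.035 shift [0.0002 0.0002 0.0008] toolyaw 0.002 toolx [-0.008  0.    -1.   ] F [ -7.9 -19.2   6.7] w 0.279 q6 0.04
  tool y world [-0.035  0.999  0.   ] tool z world [ 0.999  0.035 -0.008]
```

```bash
python3 -m jog '[{"hand":255,"xyz":[0,0.0004,0.001],"yaw":0}]'; python3 -m jog '[{"hand":255,"xyz":[0,0.0008,0.001],"yaw":0}]'; python3 -c "
from h import *
go([.608,.07,.064],.033)"
```

```text
clock: 23.52
eef_pos: [0.6081, 0.0696, 0.1291]
ee_rot: [-3.063, 1.56, -3.028]
wrist_force: [-17.1, -4.5, 15.0]
grip_width: 0.281
clock: 23.65
eef_pos: [0.6084, 0.0698, 0.1293]
ee_rot: [-2.964, 1.557, -2.93]
wrist_force: [-16.3, -9.3, 13.4]
grip_width: 0.281
t 23.65 grasp [0.6076 0.0696 0.0643] jaw 0.034 shift [0.0003 0.0004 0.0005] toolyaw 0.001 toolx [-0.013 -0.003 -1.   ] F [-16.3  -9.3  13.4] w 0.281 q6 0.04
  tool y world [-0.034  0.999 -0.002] tool z world [ 0.999  0.034 -0.013]
```

```bash
python3 -m jog '[{"hand":255,"xyz":[-0.0008,0.001,0.0008],"yaw":0}]'; python3 -m jog '[{"hand":255,"xyz":[-0.0006,0.001,0.001],"yaw":0}]'; python3 -c "
from h import *
go([.608,.07,.064],.033)"
```

```text
clock: 23.78
eef_pos: [0.6086, 0.0701, 0.1296]
ee_rot: [-2.89, 1.555, -2.856]
wrist_force: [-4.9, -9.3, -0.3]
grip_width: 0.276
clock: 23.9
eef_pos: [0.6089, 0.0703, 0.1297]
ee_rot: [-2.827, 1.551, -2.793]
wrist_force: [-9.8, -10.7, 5.5]
grip_width: 0.28
t 23.9 grasp [0.6077 0.0699 0.0647] jaw 0.034 shift [0.0007 0.0001 0.0003] toolyaw 0.001 toolx [-0.018 -0.007 -1.   ] F [ -9.8 -10.7   5.5] w 0.28 q6 0.04
  tool y world [-0.034  0.999 -0.006] tool z world [ 0.999  0.034 -0.018]
```

Run:
```python
from h import *
F0=[]
im,d=snap('side','side12'); print(ctrl.read_state()['wrist_force'].round(1))
snap('top','top12'); print(ctrl.read_state()['wrist_force'].round(1))
P=cloud('side',d)
c=np.array([.5822,.0584]); y=.0333; Rf=np.array([[np.cos(y),np.sin(y)],[-np.sin(y),np.cos(y)]])
F=P.copy(); F[...,:2]=(P[...,:2]-c)@Rf.T
F=F.reshape(-1,3)
def fit(m,n):
    p=F[m]; A=np.c_[p[:,:2],np.ones(len(p))]
    for _ in range(3):
        w,*_=np.linalg.lstsq(A,p[:,2],rcond=None); r=np.abs(p[:,2]-A@w); k=r<2.5*np.median(r)+1e-4; A=A[k];p=p[k]
    print(n,len(p),'slopes',w[:2].round(4))
fit((F[:,0]>-.085)&(F[:,0]<-.035)&(abs(F[:,1])<.06)&(abs(F[:,2]-.02)<.008),'bed')
fit((F[:,0]>-.028)&(F[:,0]<.07)&(F[:,1]>-.05)&(F[:,1]<.07)&(abs(F[:,2]-.038)<.0055),'board')
go([.608,.07,.064],.033)
im=cv2.imread('pics/side12.png');cv2.imwrite('pics/crop13.png',cv2.resize(im[140:300,230:410],None,fx=4,fy=3.7,interpolation=cv2.INTER_CUBIC))
```

```text
[-10.8  -9.9   5.3]
[-10.5  -9.7   6.8]
bed 629 slopes [0.0063 0.    ]
board 547 slopes [-0.0089 -0.0077]
t 24.0 grasp [0.6077 0.0698 0.0647] jaw 0.034 shift [0.0007 0.0002 0.0003] toolyaw 0.001 toolx [-0.018 -0.007 -1.   ] F [-10.5  -9.7   6.8] w 0.275 q6 0.04
  tool y world [-0.034  0.999 -0.006] tool z world [ 0.999  0.034 -0.018]
```

View pics/crop13.png

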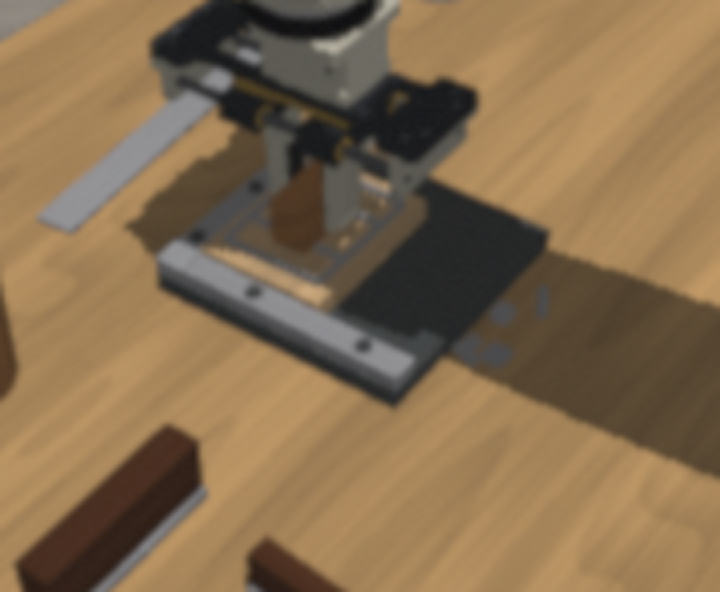

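Steady. Pushing a little harder and equally on both axes, with less downforce, means friction can't account for either reading.

```bash
python3 -m jog '[{"hand":255,"xyz":[-0.001,0.0013,0.0011],"yaw":0}]'; python3 -c "
from h import *
go([.608,.07,.064],.033)"
```

```text
clock: 24.12
eef_pos: [0.6092, 0.0705, 0.1299]
ee_rot: [-2.77, 1.548, -2.736]
wrist_force: [-8.6, -13.7, 0.8]
grip_width: 0.276
t 24.12 grasp [0.6078 0.0699 0.0649] jaw 0.033 shift [0.0009 0.0001 0.0002] toolyaw 0.0 toolx [-0.021 -0.009 -1.   ] F [ -8.6 -13.7   0.8] w 0.276 q6 0.04
  tool y world [-0.034  0.999 -0.008] tool z world [ 0.999  0.033 -0.022]
```

```bash
python3 -m jog '[{"hand":255,"xyz":[-0.0009,0.001,0.0014],"yaw":0}]'; python3 -c "
from h import *
go([.608,.07,.064],.033)
snap('side','side13')
go([.608,.07,.064],.033)"
```

```text
clock: 24.25
eef_pos: [0.6096, 0.0707, 0.1301]
ee_rot: [-2.754, 1.543, -2.721]
wrist_force: [-14.7, -9.9, 6.2]
grip_width: 0.279
t 24.25 grasp [0.608  0.0699 0.0651] jaw 0.033 shift [0.0011 0.0001 0.    ] toolyaw 0.0 toolx [-0.025 -0.011 -1.   ] F [-14.7  -9.9   6.2] w 0.279 q6 0.05
  tool y world [-0.033  0.999 -0.01 ] tool z world [ 0.999  0.033 -0.025]
t 24.3 grasp [0.608  0.0699 0.0651] jaw 0.033 shift [0.0011 0.0001 0.    ] toolyaw 0.0 toolx [-0.025 -0.011 -1.   ] F [-14.  -11.2   5.1] w 0.275 q6 0.05
  tool y world [-0.033  0.999 -0.01 ] tool z world [ 0.999  0.033 -0.026]
```

Both forces are good (14 and 11 N), but the tilt is creeping up with each push row. There's plenty of time, so I'll flatten once more and then seat the die in the fewest rows.

```bash
python3 -m jog '[{"hand":255,"xyz":[-0.0005,-0.0025,-0.004],"yaw":0},{"hand":255,"xyz":[0.0018,-0.0007,-0.001],"yaw":0},{"hand":255,"xyz":[0.0018,-0.0007,-0.0007],"yaw":0},{"hand":255,"xyz":[0.0018,-0.0007,-0.0007],"yaw":0},{"hand":255,"xyz":[0.0018,-0.0007,-0.0007],"yaw":0},{"hand":255,"xyz":[0.0018,-0.0007,-0.0007],"yaw":0},{"hand":255,"xyz":[0.0018,-0.0007,-0.0007],"yaw":0},{"hand":255,"xyz":[0.0018,-0.0007,-0.0007],"yaw":0},{"hand":255,"xyz":[0.0018,-0.0007,-0.0007],"yaw":0},{"hand":255,"xyz":[0.0018,-0.0007,-0.0007],"yaw":0}]'; python3 -c "
from h import *
go([.608,.07,.064],.033)"
```

```text
clock: 25.55
eef_pos: [0.6031, 0.0666, 0.1289]
ee_rot: [3.109, 1.564, -3.139]
wrist_force: [-6.8, 4.8, 16.5]
grip_width: 0.276
t 25.55 grasp [0.6027 0.0666 0.0639] jaw 0.035 shift [-0.0002  0.0032  0.0054] toolyaw 0.002 toolx [-0.007 -0.    -1.   ] F [-6.8  4.8 16.5] w 0.276 q6 0.03
  tool y world [-0.035  0.999  0.   ] tool z world [ 0.999  0.035 -0.007]
```

```bash
python3 -m jog '[{"hand":255,"xyz":[-0.0004,0.0025,0.0045],"yaw":0.002}]'; python3 -m jog '[{"hand":255,"xyz":[-0.0003,0.0014,0.001],"yaw":0}]'; python3 -c "
from h import *
go([.608,.07,.064],.033)"
```

```text
clock: 25.68
eef_pos: [0.6074, 0.0694, 0.1295]
ee_rot: [3.089, 1.565, 3.122]
wrist_force: [0.1, -0.9, -2.1]
grip_width: 0.273
clock: 25.8
eef_pos: [0.608, 0.0699, 0.1295]
ee_rot: [-2.862, 1.562, -2.829]
wrist_force: [-10.4, -19.0, 5.2]
grip_width: 0.276
t 25.8 grasp [0.6075 0.0697 0.0645] jaw 0.033 shift [0.0005 0.0003 0.0006] toolyaw 0.0 toolx [-0.008 -0.003 -1.   ] F [-10.4 -19.    5.2] w 0.276 q6 0.04
  tool y world [-0.033  0.999 -0.002] tool z world [ 0.999  0.033 -0.008]
```

```bash
python3 -m jog '[{"hand":255,"xyz":[-0.0006,0.0011,0.0013],"yaw":0}]'; python3 -c "
from h import *
go([.608,.07,.064],.033)"
```

```text
clock: 25.92
eef_pos: [0.6084, 0.07, 0.1295]
ee_rot: [-2.758, 1.558, -2.725]
wrist_force: [-14.4, -10.4, 5.7]
grip_width: 0.277
t 25.93 grasp [0.6076 0.0697 0.0645] jaw 0.033 shift [0.0005 0.0003 0.0004] toolyaw 0.0 toolx [-0.012 -0.005 -1.   ] F [-14.4 -10.4   5.7] w 0.277 q6 0.04
  tool y world [-0.033  0.999 -0.005] tool z world [ 0.999  0.033 -0.012]
```

Friction near 0.5 could eat much of a 10 N reading on the side stop. One more row, with more y and less downforce.

```bash
python3 -m jog '[{"hand":255,"xyz":[-0.001,0.0017,0.0015],"yaw":0}]'; python3 -c "
from h import *
go([.608,.07,.064],.033)"
```

```text
clock: 26.05
eef_pos: [0.6088, 0.0704, 0.1296]
ee_rot: [-2.681, 1.552, -2.648]
wrist_force: [-13.8, -18.2, 2.5]
grip_width: 0.277
t 26.05 grasp [0.6077 0.0699 0.0646] jaw 0.033 shift [0.0006 0.0001 0.0003] toolyaw 0.0 toolx [-0.016 -0.009 -1.   ] F [-13.8 -18.2   2.5] w 0.277 q6 0.05
  tool y world [-0.033  0.999 -0.008] tool z world [ 0.999  0.033 -0.016]
```

Run:
```python
from h import *
from station import workorder
snap('side','side14'); snap('top','top14')
go([.608,.07,.064],.033)
print(workorder.close_job())
```

```text
t 26.15 grasp [0.6077 0.0698 0.0646] jaw 0.033 shift [0.0006 0.0002 0.0003] toolyaw 0.0 toolx [-0.016 -0.009 -1.   ] F [-12.8 -15.8   6.2] w 0.279 q6 0.05
  tool y world [-0.033  0.999 -0.008] tool z world [ 0.999  0.033 -0.017]
the job is handed in; nothing more can be done
None
```

View pics/side14.png

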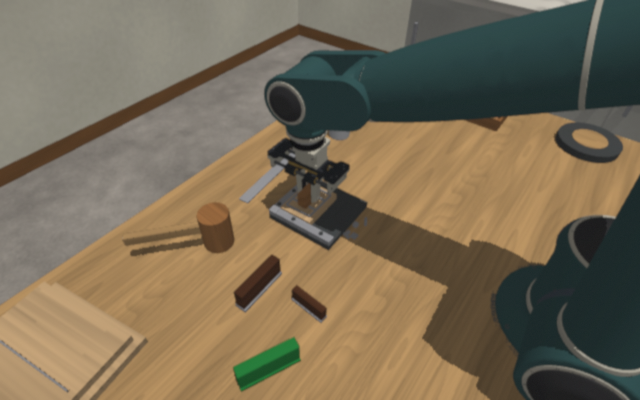

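I handed the job in at 26.2 s. `close_job()` reports no verdict, so what follows is from my own checks.

**What I did:** I swept all four offcuts off the near edge of the bed with the large dark scraper. I then put the scraper back on the bench at the left, clear of the fixture. Last, I gripped the die, set it on the bed and pushed it into the corner. It was still gripped and pushing when I handed in.

**Last checks:**
- **Push:** the wrist force was about 13 N towards the far stop and 16 N towards the side stop, with a light downforce.
- **Position:** the grasp point is within about 1 mm of the computed corner position, and the jaws are square with the fixture to within about 0.001 rad.
- **Rest of the scene:** the scraper stands free, and the mallet and straightedge show no visible shift. I never measured them. The tin is mostly hidden by the arm in the last side view.
- **Offcuts:** in the camera views after the sweep, all four lie on the bench in front of the near edge.

**Less certain:**
- **Side stop:** my first "firm" reading there was partly friction. I relieved the push and seated the die again. The forces on the stops themselves are inferred from the wrist reading, not measured.
- **Tilt:** each push row tilted the tool a little. I pressed the die flat on the bed twice to undo this. From the tool tilt, I put the die's final tilt at 0.01 to 0.015 rad, against the 0.035 limit. I did not repeat the depth check after the last push.

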